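# Shim the rocking balance level and check it with the weight

### The arm

A 6-joint arm with a two-finger parallel gripper is mounted at the origin on a cart in front of the work surface, level with it; the furniture and walls round the work are solid. World frame = base frame: x ahead of the robot, y to its left, z up, the work surface at z = 0. Lengths are in m, angles in rad, forces in N, time in s.
With the tool pointing down it reaches from about 0.25 to 0.8 m from the base axis. Payload 8.5 kg.
Tool frame: the origin (TCP) lies on the mounting face of the last link; the fingertips stand 173 mm ahead of it and the grasp point (between the pads) lies 155 mm ahead of it; y points along the fingers, z is the direction in which the jaws open and shut, and the axes are right-handed (so a half turn about y gives the same grasp; the last joint's range is limited). The gripper opens to 85 mm and grips with 20 to 120 N. Pads are 22 mm wide; open, the fingers measure 114 mm over their backs; the gripper's body (76 mm by 85 mm) begins 54 mm behind the grasp point. The pads swing forward as they close: fully open they stand 13 mm farther back than shut.
Start: joints at [-1.283, 0.238, -0.013, 1.319, 0, 1.571], TCP at [0.149, -0.503, 0.405] pointing down, gripper open.
Joint ranges: [-2.66, 2.66], [-1.03, 1.9], [-1.14, 1.46], [-1.82, 2.27], [-1.45, 1.34], [-3.14, 3.14]. Speed limits (rad/s): [2.22, 2.22, 2.79, 3.14, 3.14, 3.14].

### API

Orientations are given as a unit quaternion [w, x, y, z].
In Python, from plant import arm gives the robot as it stands.
- The arm moves only by the tool play_rows, never from a script. Its argument "commands" is a list that holds one entry, the list of rows, each a list of 5 numbers: the shift along the tool's x, y, z in cm, then the turn about the tool's y in degrees, then the closure, from -1 (fully open) to 1 (shut). In form: [[[tx, ty, tz, twist, gripper], ...]]. A call has 1 to 8 rows; each row shifts and turns the pose as measured when the row begins, along the tool's axes as they then stand; what a row does not reach is not made up. A row lasts 1/12 s, in which the tool goes at most 41.7 mm and 7.16 degrees, less where a joint would pass 70% of its speed; a pose out of reach is approached as far as the arm can. A call is refused whole if a number of a shift passes 4.17 or a number of a turn 7.16, either way. A call with a gripper value outside its range is refused whole. The fingers move at their own pace and stop on an object; "grip_force" is the grip in N (left out, the last holds). Time passes only in rows, so rows that do not move let the fingers close. It gives the time, the measured TCP pose, the force and the opening at its end, in the units of the state.
- arm.get_state(): the state, without advancing time (a new reading comes with each control period).
- arm.camera(name): name is "scene" or "top" or "wrist"; returns (picture, depth): 384x512x3 uint8, red, green, blue; 384x512 float32, m along the optical axis (not along the pixel's ray), 0 where there is no reading.
- arm.get_calibration(name): a dict with "fx", "fy", "cx", "cy" (pixels), "position" and "orientation" of the camera in the world. Camera axes: x right, y down, z forward; pixel columns grow to the right and rows downward; lengths in m; the calibration is good to about 2 mm. A picture is of the moment at which its call begins: read the wrist's pose just before it. get_calibration takes no time and is no camera call; for the wrist camera it gives the pose at the moment of the call.
- arm.close_job(): hands the job in, once; it reports no verdict.
The state is a dict: "t": time; "q": joint angles; "joint_velocities": joint speeds; "tau": joint torques, N m; "eef_pos": TCP position; "ee_rot": TCP orientation; "wrist_force": force on the tool from outside, world axes, zero at the start; "wrist_torque": the same for the moment, N m; "gripper_width": opening from 0.0 (shut) to 1.0 (fully open).
Only numpy, scipy, OpenCV 4.12 (cv2) and the standard library are available. Lean on these libraries where they do the work, as an engineer would, in place of code of your own. Each camera call takes 0.05 s, during which the arm holds its last target.

### The job

The bench balance leans down on its short front right foot: slide the orange wedge, thin end first, from the balance's right-hand side under that foot until the balance just stands level and the wedge is snug and carries its corner. Go by feel: stop as soon as it bites, and do not force it, jack the balance up or shove it out of place. Let go of the wedge, then stand the check weight gently and upright on the middle of the pan, leaving the petri dishes, the bottle and the tweezers alone.

Things in the scene. Friction and masses are not known exactly. Their poses are not given: they have to be found in the camera images.
- balance: White bench balance, 185 (x) x 180 (y) x 60 mm, 3.2 kg, loose, on four black dome feet (ball ends, 17 mm radius) at x +-74.5, y +-72 mm. Origin: under its middle, on the plane of the sound feet; z up, x front (sloping panel, 36 to 51 mm high) to back, y to its left. Shell underside 14 mm above that plane, edges at x +-92.5, y +-90. It leans 0.03 to 0.07 rad onto the short foot, back left foot (up to 0.9 mm too long or short) lifted
- short_foot_spot (a point): Front right corner of the balance (its x -74.5, y -72 mm), on the plane of the sound feet, straight under the short foot, which ends 3.5 to 6.5 mm above this point (differs each time, not measured) and stands on the bench at first. Axes as the balance
- pan_top (a point): Middle of the top face of the round steel weighing pan, 105 mm across, at x +15, y 0, z 60 mm of the balance. Axes as the balance
- wedge: Orange plastic wedge, 76 mm long, 28 mm wide, 45 g, lying flat. Origin: underside, below the middle of its raised heel; x points to the tip. Heel: block 22 (x) x 24 (y) mm, top 30 mm high, gripped across y. The top rises 1 in 5 from 1.5 mm at the tip (x = +65) to 9.9 mm at x = +23 mm, then is flat to the heel
- wedge_tip (a point): Middle of the wedge's thin front edge, on its underside, axes as the wedge. Unless pressed down on the bench it slides with 0.3 N (closing fingers press it). The push goes to 2 to 5 N as the tip enters under the foot, 1 to 3 N while the corner rises; at level all four feet bear and it climbs to about 6 N, which is snug, within 1 to 3 mm of travel; 9 N is too much. It stays in when let go
- weight: Grey steel check weight, 200 g, 29 mm in diameter, 50 mm high, with a knob on top, standing on the bench. Origin: centre of its underside, z up along its axis. Grip it round the body, 10 to 25 mm above its foot
- petri: Bystander: stack of clear petri dishes, 90 mm across, 61 mm high, left of the balance. Origin: centre of its underside
- ethanol: Bystander: white bottle with a red cap, 65 mm across, 150 mm high, behind and to the right of the balance. Origin: centre of its underside
- forceps: Bystander: steel tweezers, 126 mm long, 9 mm high, lying flat near the front edge, left. Origin: centre of the underside

How it is judged:
By the outcome, as a careful person would: the job done as asked, in the order asked, and still so for the second after the job is handed in, with the robot touching nothing.
It also fails if it takes over 67 s, if anything falls off the work surface, if the arm or the gripper's body presses on something with over 40 N, if the wrist force passes 120 N, or if a joint passes its speed limit or range.

## Working session

There is one attempt and no reset: what is moved stays moved. The work goes in short steps, Python scripts to look and compute and a tool call to move; the robot and the scene stay as the last step left them, time stands still between calls to the robot, and variables do not carry over. Pictures are saved under pics/ and viewed, and the job is handed in when it is done.

Besides the shell and the picture viewer there is one more tool, called after "Request:" by a JSON object that holds its "name" and its "arguments", one argument or row to a line. play_rows: Moves the arm, as the interface text tells. Its arguments: {"type":"object","properties":{"commands":{"type":"array"},"grip_force":{"type":"number"}},"required":["commands"]}

```bash
ls; mkdir -p pics; cat > h.py <<'E'
import numpy as np, cv2
from plant import arm
from scipy.spatial.transform import Rotation as R
def RR(q): return R.from_quat([q[1],q[2],q[3],q[0]])
def shot(name,fn):
    c=arm.get_calibration(name); im,d=arm.camera(name)
    cv2.imwrite(f'pics/{fn}.png',im[:,:,::-1]); np.savez(f'pics/{fn}.npz',im=im,d=d,P=world(c,d))
    return c,im,d
def world(c,d):
    v,u=np.mgrid[:d.shape[0],:d.shape[1]]
    p=np.stack([(u-c['cx'])/c['fx']*d,(v-c['cy'])/c['fy']*d,d],-1)
    return p@RR(c['orientation']).as_matrix().T+np.array(c['position'])
def st():
    s=arm.get_state(); print('t',round(s['t'],3),'p',np.round(s['eef_pos'],4),'q',np.round(s['ee_rot'],4),'F',np.round(s['wrist_force'],2),'T',np.round(s['wrist_torque'],2),'w',round(float(s['gripper_width']),3)); print(np.round(RR(s['ee_rot']).as_matrix(),3), np.round(s['q'],3)); return s
E
python3 - <<'E'
from h import *
st()
for n in ['scene','top','wrist']:
    c,im,d=shot(n,n+'0'); print(n,c)
E
```

```text
pics
t 0.0 p [ 0.149  -0.5032  0.4041] q [ 0.1013 -0.1015  0.7003 -0.6993] F [ 0.39  0.34 -0.54] T [-0.03  0.03  0.01] w 0.998
[[-0.959 -0.     0.284]
 [-0.284  0.001 -0.959]
 [-0.    -1.    -0.001]] [-1.283  0.239 -0.014  1.319  0.     1.571]
scene {'fx': 461.0904866340812, 'fy': 461.0904866340812, 'cx': 249.78426733623363, 'cy': 181.84054335654145, 'position': array([-0.44324022, -0.78460203,  0.69439127]), 'orientation': array([-0.47076111,  0.76847735, -0.36996566,  0.22572538])}
top {'fx': 442.0303327468751, 'fy': 442.0303327468751, 'cx': 251.88899458284112, 'cy': 194.7833099520543, 'position': array([0.36664357, 0.03814917, 1.4937849 ]), 'orientation': array([ 0.03207293, -0.69663697,  0.71546288, -0.04220349])}
wrist {'fx': 322.2927103101745, 'fy': 322.2927103101745, 'cx': 251.1287219843661, 'cy': 192.14354831706495, 'position': array([ 0.220918  , -0.48113982,  0.37230174]), 'orientation': array([ 0.11958142,  0.79230948, -0.59159226, -0.0892445 ])}
```

View pics/top0.png

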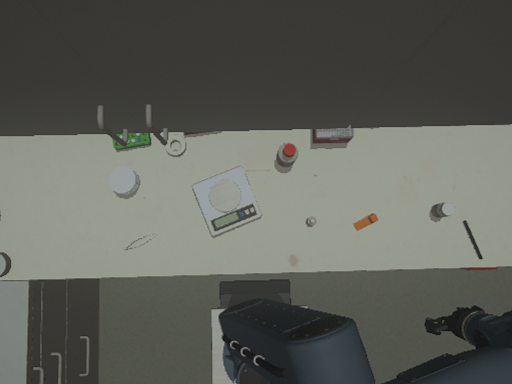

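View pics/scene0.png

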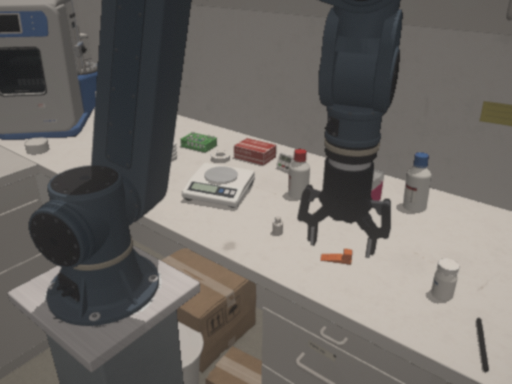

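View pics/wrist0.png

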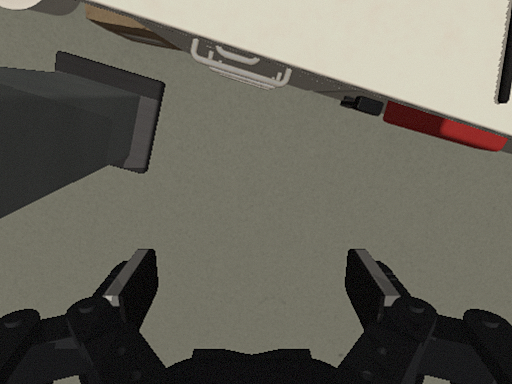

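```bash
python3 - <<'E'
from h import *
z=np.load('pics/top0.npz'); P=z['P']; im=z['im']
cv2.imwrite('pics/top0c.png',cv2.resize(im[150:250,180:390,::-1],None,fx=3.8,fy=3.8,interpolation=cv2.INTER_CUBIC))
hsv=cv2.cvtColor(im,cv2.COLOR_RGB2HSV)
m=(hsv[...,0]<20)&(hsv[...,1]>150)&(hsv[...,2]>100); m[:, :330]=0; m[:,400:]=0; m[:200]=0;m[240:]=0
p=P[m]; print(len(p),p.min(0),p.max(0),p.mean(0))
lo=p[p[:,2]<.013]; hi=p[p[:,2]>.02]; print('hi',hi.mean(0),len(hi), np.round(np.sort(p[:,2]),3)[::10])
r=cv2.minAreaRect((p[:,:2]*1000).astype(np.float32)); print(r)
# weight
q=P[212:232,300:322].reshape(-1,3); q=q[q[:,2]>.012]; print('weight',q.mean(0),q.min(0),q.max(0))
print(cv2.minEnclosingCircle((q[:,:2]*1000).astype(np.float32)))
# balance
b=P[160:242,186:266].reshape(-1,3); 
print('bench z',np.median(P[240:260,200:260,2]), np.median(P[180:200,330:360,2]), np.median(P[230:250,330:400,2]))
b=b[(b[:,2]>.02)&(b[:,2]<.09)]; r=cv2.minAreaRect((b[:,:2]*1000).astype(np.float32)); print(r, cv2.boxPoints(r),b[:,2].max())
for (u,v) in [(123,182),(289,153),(142,241),(294,260)]: print(u,v,P[v,u])
E
```

```text
147 [ 0.39819514 -0.39972498 -0.00082211] [ 0.44275711 -0.32711056  0.03748861] [ 0.42070699 -0.3611359   0.01287434]
hi [ 0.43391287 -0.38617847  0.03071611] 35 [-0.001  0.001  0.004  0.005  0.006  0.007  0.008  0.009  0.01   0.011
  0.012  0.016  0.028  0.031  0.034]
((421.4093017578125, -363.38616943359375), (26.259769439697266, 73.06267547607422), 24.584653854370117)
weight [ 0.42897249 -0.17266764  0.06044061] [ 0.36664357 -0.19247957  0.01435174] [0.44467875 0.03814917 1.4937849 ]
((400.6716003417969, -77.16519927978516), 120.23033142089844)
bench z 0.00033935706377874464 0.00025316758524684957 0.0005574226160888207
((504.6144104003906, 100.78387451171875), (183.67245483398438, 181.44798278808594), 20.830690383911133) [[386.5189   152.92006 ]
 [451.0432   -16.667637]
 [622.70996   48.64769 ]
 [558.1856   218.23538 ]] 0.06962677790861616
123 182 [0.57059094 0.43474986 0.05866027]
289 153 [ 0.63524861 -0.10145708  0.14869406]
142 241 [0.37781559 0.38663621 0.00121942]
294 260 [ 0.30068318 -0.12033257  0.00145053]
```

View pics/top0c.png

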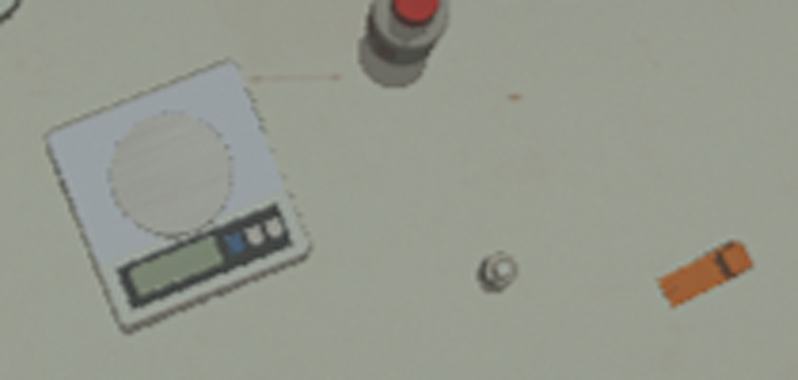

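Request:
{"name": "play_rows", "arguments": {
  "commands": [
    [[-3.5, 0, -0.5, 0, -1], [-3.5, 0, -0.5, 0, -1], [-3.5, 0, -0.5, 0, -1], [-3.5, 0, -0.5, 0, -1], [-3.5, 0, -0.5, 0, -1], [-3.5, 0, -0.5, 0, -1], [-3.5, 0, -0.5, 0, -1], [-3.5, 0, -0.5, 0, -1]]
  ]
}}

```text
t: 0.82
eef_pos: [0.4108, -0.3843, 0.402]
ee_rot: [0.096, -0.098, 0.701, -0.699]
wrist_force: [-0.3, -0.8, 0.1]
gripper_width: 0.998
```

Request:
{"name": "play_rows", "arguments": {
  "commands": [
    [[0, 0, 0, -7, -1], [0, 0, 0, -7, -1], [0, 0, 0, -7, -1], [0, 0, 0, -7, -1], [0, 0, 0, -7, -1], [0, 0, 0, -7, -1], [0, 0, 0, -7, -1], [0, 0, 0, -7, -1]]
  ]
}}

```text
t: 1.48
eef_pos: [0.4192, -0.3789, 0.3982]
ee_rot: [0.42, -0.421, 0.572, -0.565]
wrist_force: [0.0, -1.3, -0.4]
gripper_width: 0.999
```

```bash
python3 - <<'E'
from h import *
st(); 
E
```

```text
t 1.483 p [ 0.4192 -0.3789  0.3982] q [ 0.4204 -0.4209  0.5718 -0.565 ] F [ 0.03 -1.25 -0.4 ] T [ 0.   -0.02  0.  ] w 0.999
[[-0.292 -0.006  0.956]
 [-0.956  0.007 -0.292]
 [-0.005 -1.    -0.008]] [-7.350e-01  3.140e-01  7.600e-02  1.342e+00  1.000e-03  1.132e+00]
```

Request:
{"name": "play_rows", "arguments": {
  "commands": [
    [[0, 0, 0, -7, -1], [0, 0, 0, -7, -1], [0, 0, 0, -7, -1], [0, 0, 0, -7, -1], [0, 0, 0, -7, -1], [0, 0, 0, -7, -1], [0, 0, 0, 0, -1], [0, 0, 0, 0, -1]]
  ]
}}

```text
t: 2.15
eef_pos: [0.4191, -0.3786, 0.3956]
ee_rot: [0.601, -0.599, 0.379, -0.369]
wrist_force: [0.1, -0.3, -0.0]
gripper_width: 1.0
```

```bash
python3 - <<'E'
from h import *
st(); c,im,d=shot('wrist','w1'); P=world(c,d)
hsv=cv2.cvtColor(im,cv2.COLOR_RGB2HSV)
m=(hsv[...,0]<20)&(hsv[...,1]>150)&(hsv[...,2]>100)
p=P[m]; print(m.sum(),np.argwhere(m).min(0),np.argwhere(m).max(0))
p=p[p[:,2]>-.01]
r=cv2.minAreaRect((p[:,:2]*1000).astype(np.float32)); print(r,cv2.boxPoints(r))
lo=p[(p[:,2]<.0095)]; hi=p[p[:,2]>.027]; 
r=cv2.minAreaRect((hi[:,:2]*1000).astype(np.float32)); print('heel',r, hi[:,2].mean())
r=cv2.minAreaRect((lo[:,:2]*1000).astype(np.float32)); print('ramp',r,cv2.boxPoints(r))
E
```

```text
t 2.15 p [ 0.4191 -0.3786  0.3956] q [ 0.6013 -0.5987  0.3791 -0.369 ] F [ 0.11 -0.32 -0.04] T [-0.04 -0.01  0.02] w 1.0
[[ 0.44  -0.01   0.898]
 [-0.898  0.011  0.44 ]
 [-0.014 -1.    -0.004]] [-7.350e-01  3.170e-01  7.300e-02  1.342e+00  1.000e-03  3.800e-01]
1074 [126 249] [194 273]
((416.67974853515625, -352.555908203125), (27.232826232910156, 103.5262451171875), 26.0469970703125) [[ 381.71667 -312.0292 ]
 [ 427.1759  -405.04074]
 [ 451.64282 -393.0826 ]
 [ 406.1836  -300.07108]]
heel ((416.3510437011719, -351.43896484375), (20.631254196166992, 101.27827453613281), 26.193801879882812) 0.03413001892924634
ramp ((423.3465881347656, -366.196533203125), (27.232826232910156, 73.16088104248047), 26.0469970703125) [[ 395.05035 -339.3105 ]
 [ 427.1759  -405.0407 ]
 [ 451.64282 -393.08258]
 [ 419.51727 -327.35236]]
```

View pics/w1.png

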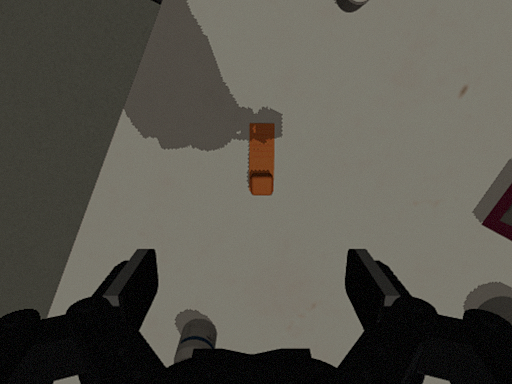

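Request:
{"name": "play_rows", "arguments": {
  "commands": [
    [[1.1, 2.0, 0.5, 0, -0.2], [1.1, 3.0, 0.6, 0, -0.2], [0, 3.5, 0, 0, -0.2], [0, 3.5, 0, 0, -0.2], [0, 3.0, 0, 0, -0.2], [0, 1.5, 0, 0, -0.2], [0, 0, 0, 0, -0.2]]
  ]
}}

```text
t: 2.78
eef_pos: [0.4386, -0.3932, 0.2261]
ee_rot: [0.596, -0.594, 0.385, -0.38]
wrist_force: [-0.6, 1.0, -0.5]
gripper_width: 0.6
```

```bash
python3 - <<'E'
from h import *
st(); c,im,d=shot('wrist','w2'); P=world(c,d)
hsv=cv2.cvtColor(im,cv2.COLOR_RGB2HSV)
m=(hsv[...,0]<20)&(hsv[...,1]>150)&(hsv[...,2]>60)
p=P[m]; 
p=p[(p[:,2]>-.01)&(p[:,2]<.04)]
r=cv2.minAreaRect((p[:,:2]*1000).astype(np.float32)); print(r,len(p))
E
```

```text
t 2.783 p [ 0.4386 -0.3932  0.2261] q [ 0.5957 -0.5941  0.3848 -0.3797] F [-0.57  0.96 -0.49] T [ 0.01  0.05 -0.02] w 0.6
[[ 0.416 -0.005  0.91 ]
 [-0.91   0.006  0.416]
 [-0.007 -1.    -0.002]] [-0.731  0.46  -0.16   0.959  0.001  0.411]
((422.6068420410156, -364.6881103515625), (28.513626098632812, 77.04267883300781), 25.536823272705078) 5878
```

View pics/w2.png

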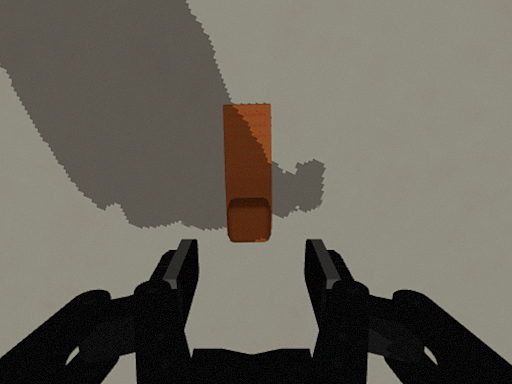

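Request:
{"name": "play_rows", "arguments": {
  "commands": [
    [[-0.4, 2.0, -0.2, -1, -0.2], [0, 1.5, 0, 0, -0.2], [0, 0.4, 0, 0, -0.2], [0, 0, 0, 0, 0.1], [0, 0, 0, 0, 0.2]]
  ]
}}

```text
t: 3.25
eef_pos: [0.4373, -0.3923, 0.194]
ee_rot: [0.597, -0.597, 0.379, -0.38]
wrist_force: [-0.2, 0.0, 0.6]
gripper_width: 0.401
```

```bash
python3 - <<'E'
from h import *
st(); c,im,d=shot('wrist','w3')
E
```

```text
t 3.25 p [ 0.4373 -0.3923  0.194 ] q [ 0.5972 -0.5966  0.3785 -0.3798] F [-0.2   0.03  0.57] T [ 0.   -0.03  0.01] w 0.401
[[ 0.425  0.002  0.905]
 [-0.905 -0.     0.425]
 [ 0.001 -1.     0.002]] [-0.732  0.486 -0.211  0.872  0.001  0.4  ]
```

View pics/w3.png

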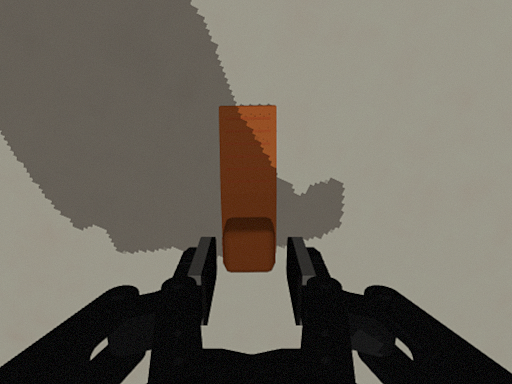

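Request:
{"name": "play_rows", "arguments": {
  "commands": [
    [[-0.4, 0.4, -0.15, 0, 0.2], [-0.1, 0.4, -0.05, 0, 0.2], [0, 0.1, 0, 0, 0.2], [0, 0, 0, 0, 0.2]]
  ]
}}

```text
t: 3.63
eef_pos: [0.4341, -0.3892, 0.188]
ee_rot: [-0.597, 0.597, -0.377, 0.382]
wrist_force: [-0.1, -0.3, -0.7]
gripper_width: 0.4
```

```bash
python3 - <<'E'
from h import *
st(); c,im,d=shot('wrist','w4')
E
```

```text
t 3.633 p [ 0.4341 -0.3892  0.188 ] q [-0.5967  0.5968 -0.3766  0.3821] F [-0.13 -0.3  -0.75] T [-0.05  0.02 -0.01] w 0.4
[[ 0.424  0.007  0.906]
 [-0.906 -0.004  0.424]
 [ 0.007 -1.     0.004]] [-0.731  0.483 -0.234  0.845  0.001  0.401]
```

View pics/w4.png

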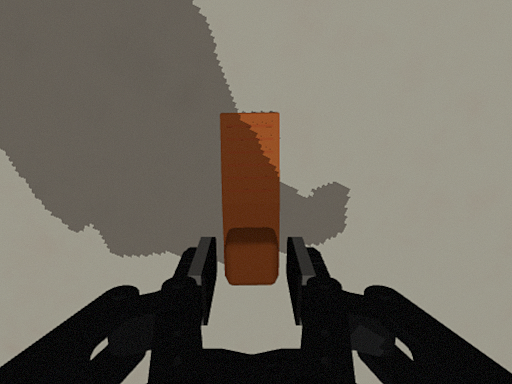

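Request:
{"name": "play_rows", "arguments": {
  "commands": [
    [[0, 0.3, 0, 0, 0.2], [0, 0, 0, 0, 0.4], [0, 0, 0, 0, 0.6], [0, 0, 0, 0, 0.8], [0, 0, 0, 0, 0.8], [0, 0, 0, 0, 0.8]]
  ],
  "grip_force": 20
}}

```text
t: 4.18
eef_pos: [0.4343, -0.3895, 0.1853]
ee_rot: [-0.597, 0.597, -0.376, 0.382]
wrist_force: [-0.0, 0.5, 2.1]
gripper_width: 0.276
```

```bash
python3 - <<'E'
from h import *
st(); c,im,d=shot('wrist','w5')
E
```

```text
t 4.183 p [ 0.4343 -0.3895  0.1853] q [-0.5966  0.5968 -0.3764  0.3824] F [-0.02  0.5   2.07] T [0.05 0.06 0.01] w 0.276
[[ 0.424  0.007  0.906]
 [-0.906 -0.005  0.424]
 [ 0.007 -1.     0.004]] [-0.731  0.487 -0.237  0.839  0.001  0.401]
```

View pics/w5.png

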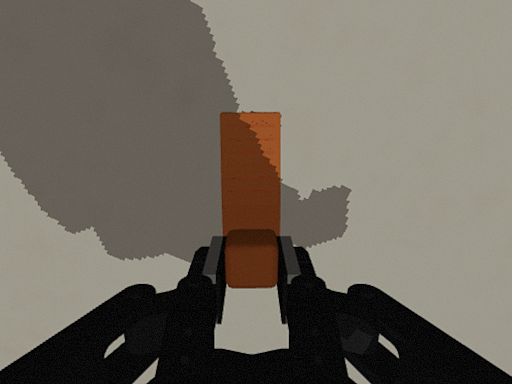

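Request:
{"name": "play_rows", "arguments": {
  "commands": [
    [[0, -2.0, 0, 0, 0.8], [0, -3.0, 0, 0, 0.8], [0, -3.0, 0, 0, 0.8], [-2.5, -2.5, 3.0, 0, 0.8], [-2.8, 0, 3.5, 0, 0.8], [-2.8, 0, 3.5, 0, 0.8], [-2.8, 0, 3.5, 0, 0.8], [-2.8, 0, 3.5, 0, 0.8]]
  ]
}}

```text
t: 4.9
eef_pos: [0.5239, -0.2066, 0.2911]
ee_rot: [-0.594, 0.594, -0.38, 0.387]
wrist_force: [0.8, 0.0, 0.2]
gripper_width: 0.276
```

```bash
python3 - <<'E'
from h import *
st(); c,im,d=shot('wrist','w6')
E
```

```text
t 4.9 p [ 0.5239 -0.2066  0.2911] q [-0.5941  0.5941 -0.3804  0.3866] F [0.82 0.01 0.16] T [-0.   -0.06 -0.03] w 0.276
[[ 0.412  0.007  0.911]
 [-0.911 -0.005  0.412]
 [ 0.007 -1.     0.005]] [-0.375  0.359 -0.141  1.063 -0.002  0.771]
```

View pics/w6.png

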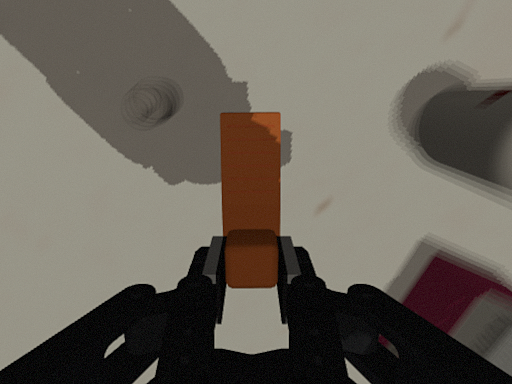

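Request:
{"name": "play_rows", "arguments": {
  "commands": [
    [[-3.0, -1.0, 0.6, 0, 0.8], [-3.0, -1.0, 0.6, 0, 0.8], [-3.0, -1.0, 0.6, 0, 0.8], [-1.5, 0, 0.3, 3.5, 0.8], [0, 0, 0, 0, 0.8], [0, 0, 0, 0, 0.8]]
  ]
}}

```text
t: 5.45
eef_pos: [0.5024, -0.0878, 0.3208]
ee_rot: [0.586, -0.583, 0.395, -0.401]
wrist_force: [-0.0, 0.0, -0.9]
gripper_width: 0.275
```

```bash
python3 - <<'E'
from h import *
st(); c,im,d=shot('wrist','w7')
c,im,d=shot('top','t7')
E
```

```text
t 5.45 p [ 0.5024 -0.0878  0.3208] q [ 0.5861 -0.583   0.395  -0.4008] F [-0.05  0.04 -0.87] T [-0.    0.02 -0.03] w 0.275
[[ 0.367  0.009  0.93 ]
 [-0.93  -0.001  0.367]
 [ 0.004 -1.     0.008]] [-1.730e-01  2.520e-01 -2.160e-01  1.093e+00  1.000e-03  1.022e+00]
```

View pics/w7.png

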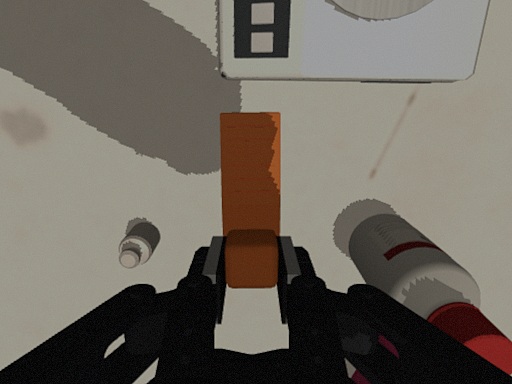

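View pics/t7.png

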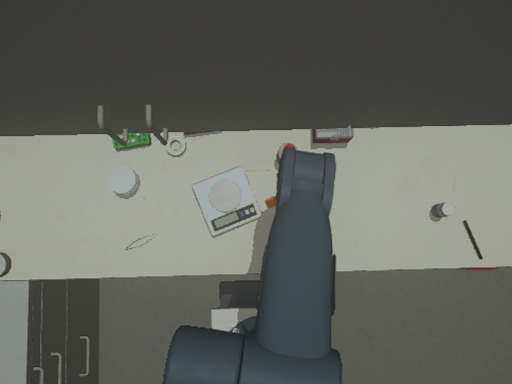

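```bash
python3 - <<'E'
from h import *
z=np.load('pics/w7.npz'); P=z['P']; im=z['im']
cv2.imwrite('pics/w7c.png',cv2.resize(im[0:130,200:500,::-1],None,fx=2.6,fy=2.6,interpolation=cv2.INTER_CUBIC))
for u in [225,235,250,280,300,320,360,400,440,460,468]:
    col=P[:100,u]; ok=np.where((col[:,2]>.022)&(col[:,2]<.1))[0]; v=ok.max(); print(u,v,np.round(col[v],4),np.round(col[v-3],4))
for v in [5,20,40,60,70]:
    row=P[v]; ok=np.where((row[:,2]>.022)&(row[:,2]<.1))[0]; print(v,ok.min(),np.round(row[ok.min()+1],4),ok.max(),np.round(row[ok.max()-1],4))
# pixel-based points: intersections
print('pan', )
print('tip row', np.round(P[114:118,250],4))
# weight knob etc
for (u,v) in [(129,258),(140,240)]: print(P[v,u])
E
```

```text
225 78 [ 0.4547 -0.0151  0.0261] [ 0.4542 -0.0131  0.0293]
235 80 [ 0.4622 -0.0136  0.0235] [ 0.4619 -0.0117  0.0311]
250 80 [ 0.4731 -0.0093  0.0253] [ 0.4724 -0.0077  0.0352]
280 80 [ 0.4946 -0.0009  0.0264] [4.927e-01 1.000e-04 4.050e-02]
300 80 [0.5087 0.0046 0.0283] [0.5059 0.0052 0.0433]
320 80 [0.5231 0.0103 0.0272] [0.5188 0.0102 0.0459]
360 81 [0.5517 0.0208 0.0282] [0.5453 0.0199 0.047 ]
400 83 [0.5813 0.0309 0.0277] [0.5783 0.032  0.0323]
440 82 [0.6091 0.0427 0.0287] [0.5977 0.0398 0.0487]
460 79 [0.6108 0.045  0.0489] [0.6101 0.0468 0.0482]
468 78 [0.6165 0.048  0.0475] [0.6136 0.0489 0.0506]
5 218 [0.4337 0.0299 0.027 ] 489 [0.6032 0.0919 0.0481]
20 219 [0.4378 0.0209 0.0278] 485 [0.6051 0.0828 0.0494]
40 219 [0.4423 0.0084 0.0278] 481 [0.6095 0.0714 0.0495]
60 219 [ 0.4468 -0.0044  0.0264] 476 [0.6127 0.0589 0.0507]
70 220 [ 0.4501 -0.0108  0.0285] 474 [0.616  0.0534 0.049 ]
pan
tip row [[ 0.4794 -0.0265  0.1359]
 [ 0.4796 -0.0269  0.136 ]
 [ 0.4797 -0.0273  0.1358]
 [ 0.4799 -0.0276  0.1368]]
[ 0.43102064 -0.17660426  0.04940257]
[ 0.43236226 -0.16680117  0.03340379]
```

View pics/w7c.png

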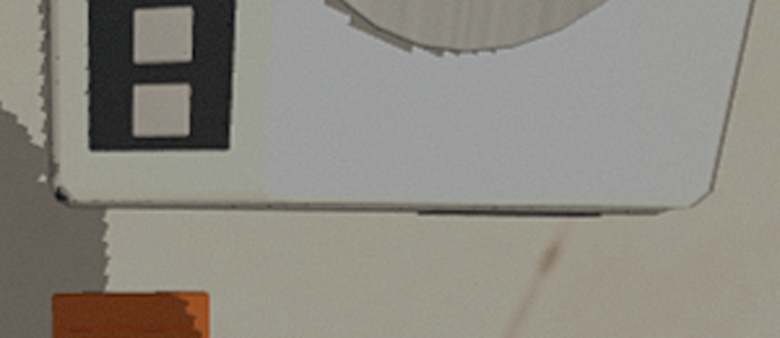

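Request:
{"name": "play_rows", "arguments": {
  "commands": [
    [[0.5, 1.0, -0.6, 0.5, 0.8], [0, 3.0, 0, 0, 0.8], [0, 3.0, 0, 0, 0.8], [0, 3.0, 0, 0, 0.8], [0, 2.5, 0, 0, 0.8], [0, 0, 0, 0, 0.8], [0, 0, 0, 0, 0.8]]
  ]
}}

```text
t: 6.13
eef_pos: [0.5023, -0.1048, 0.1908]
ee_rot: [0.583, -0.58, 0.398, -0.406]
wrist_force: [0.5, -0.5, -0.2]
gripper_width: 0.276
```

```bash
python3 - <<'E'
from h import *
st(); c,im,d=shot('wrist','w8'); P=world(c,d)
c,im,d=shot('scene','s8')
cv2.imwrite('pics/s8c.png',cv2.resize(im[140:290,170:370,::-1],None,fx=4,fy=4,interpolation=cv2.INTER_CUBIC))
for u in [235,250,280,300,320,360]:
    col=P[:120,u]; ok=np.where((col[:,2]>.02)&(col[:,2]<.1))[0]; v=ok.max(); print(u,v,np.round(col[v],4))
E
```

```text
t 6.133 p [ 0.5023 -0.1048  0.1908] q [ 0.5831 -0.5802  0.3977 -0.4064] F [ 0.5  -0.54 -0.22] T [-0.05 -0.04  0.06] w 0.276
[[ 0.353  0.012  0.935]
 [-0.935 -0.004  0.353]
 [ 0.008 -1.     0.01 ]] [-2.050e-01  3.810e-01 -4.080e-01  7.690e-01 -1.000e-03  1.004e+00]
235 24 [ 0.463 -0.013  0.02 ]
250 23 [ 0.4684 -0.0108  0.0216]
280 23 [ 0.4791 -0.0067  0.0215]
300 23 [ 0.4863 -0.004   0.0214]
320 24 [ 0.4937 -0.0014  0.0204]
360 23 [0.5077 0.004  0.022 ]
```

View pics/w8.png

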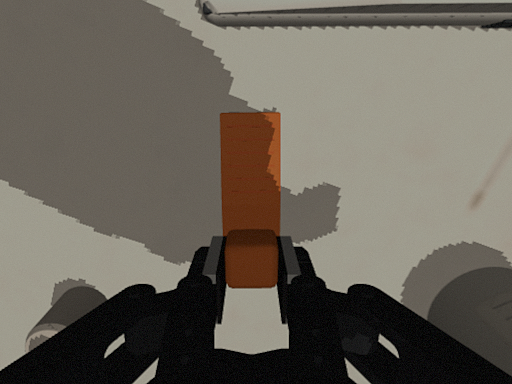

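View pics/s8c.png

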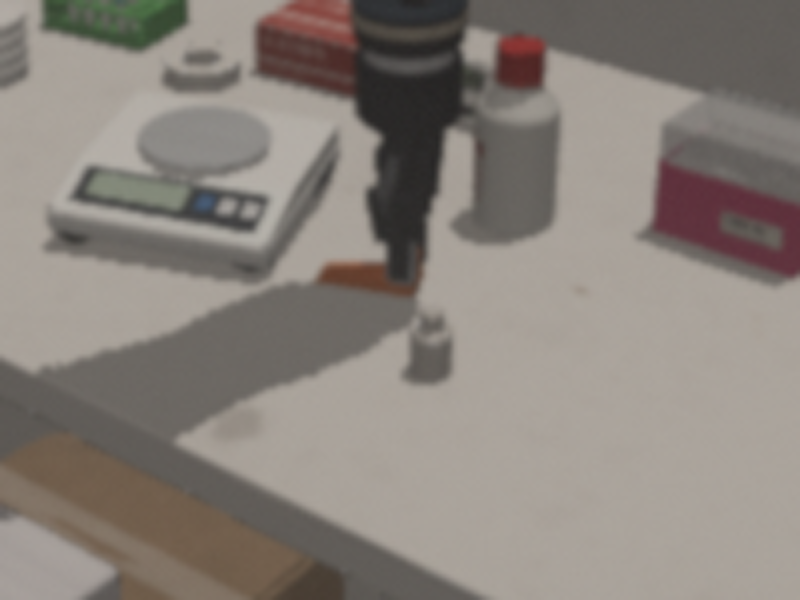

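Request:
{"name": "play_rows", "arguments": {
  "commands": [
    [[0, 0.4, 0, 0, 0.8], [0, 0, 0, 0, 0.8]]
  ]
}}

```text
t: 6.4
eef_pos: [0.5039, -0.1053, 0.1902]
ee_rot: [0.584, -0.579, 0.396, -0.408]
wrist_force: [0.0, 1.2, -0.6]
gripper_width: 0.277
```

Request:
{"name": "play_rows", "arguments": {
  "commands": [
    [[0, 0.1, 0, 0, 0.8], [0, 0, 0, 0, 0.8]]
  ]
}}

```text
t: 6.57
eef_pos: [0.5048, -0.1056, 0.1911]
ee_rot: [0.584, -0.579, 0.395, -0.409]
wrist_force: [0.5, 0.6, -0.0]
gripper_width: 0.28
```

Request:
{"name": "play_rows", "arguments": {
  "commands": [
    [[0, 0.05, 0, 0, 0.8], [0, 0, 0, 0, 0.8]]
  ]
}}

```text
t: 6.73
eef_pos: [0.5053, -0.1056, 0.1917]
ee_rot: [0.585, -0.579, 0.394, -0.41]
wrist_force: [-0.6, 0.4, -0.5]
gripper_width: 0.277
```

```bash
python3 - <<'E'
from h import *
st()
E
```

```text
t 6.733 p [ 0.5053 -0.1056  0.1917] q [ 0.5847 -0.5786  0.3939 -0.4101] F [-0.61  0.36 -0.48] T [ 0.05 -0.    0.01] w 0.277
[[ 0.353  0.024  0.935]
 [-0.935 -0.006  0.354]
 [ 0.014 -1.     0.02 ]] [-2.060e-01  3.800e-01 -4.070e-01  7.590e-01 -1.000e-03  1.004e+00]
```

Request:
{"name": "play_rows", "arguments": {
  "commands": [
    [[0, 0, 0, 0, 0.8], [0, 0, 0, 0, 0.8], [0, 0, 0, 0, 0.8], [0, 0, 0, 0, 0.8]]
  ]
}}

```text
t: 7.07
eef_pos: [0.5054, -0.1053, 0.1923]
ee_rot: [0.585, -0.579, 0.393, -0.41]
wrist_force: [-1.1, -0.8, 0.3]
gripper_width: 0.275
```

```bash
python3 - <<'E'
from h import *
st()
E
```

```text
t 7.067 p [ 0.5054 -0.1053  0.1923] q [ 0.585  -0.5785  0.3935 -0.4102] F [-1.11 -0.76  0.28] T [ 0.02  0.04 -0.05] w 0.275
[[ 0.354  0.025  0.935]
 [-0.935 -0.006  0.354]
 [ 0.014 -1.     0.021]] [-2.050e-01  3.790e-01 -4.070e-01  7.600e-01 -1.000e-03  1.004e+00]
```

Request:
{"name": "play_rows", "arguments": {
  "commands": [
    [[0, 0.3, 0, 0, 0.8]]
  ]
}}

```text
t: 7.15
eef_pos: [0.5056, -0.1053, 0.1896]
ee_rot: [0.585, -0.578, 0.393, -0.41]
wrist_force: [-0.1, -0.9, 0.2]
gripper_width: 0.273
```

```bash
python3 - <<'E'
from h import *
s=st(); print(np.round(s['joint_velocities'],4),np.round(s['tau'],2))
E
```

```text
t 7.15 p [ 0.5056 -0.1053  0.1896] q [ 0.5851 -0.5785  0.3932 -0.4104] F [-0.14 -0.91  0.22] T [-0.04 -0.01  0.01] w 0.273
[[ 0.354  0.025  0.935]
 [-0.935 -0.006  0.354]
 [ 0.015 -1.     0.022]] [-2.050e-01  3.820e-01 -4.100e-01  7.520e-01 -1.000e-03  1.004e+00]
[ 8.000e-04  5.260e-02 -5.290e-02 -1.034e-01  1.000e-03  1.000e-04] [ 1.000e-02 -5.757e+01  2.675e+01  2.100e-01  0.000e+00  0.000e+00]
```

Request:
{"name": "play_rows", "arguments": {
  "commands": [
    [[0, 0.3, 0, 0, 0.8]]
  ]
}}

```text
t: 7.23
eef_pos: [0.5058, -0.1053, 0.1864]
ee_rot: [0.585, -0.578, 0.393, -0.41]
wrist_force: [0.0, 0.0, -0.7]
gripper_width: 0.274
```

```bash
python3 - <<'E'
from h import *
s=st(); print(np.round(s['joint_velocities'],4),np.round(s['tau'],2))
E
```

```text
t 7.233 p [ 0.5058 -0.1053  0.1864] q [ 0.5851 -0.5784  0.3931 -0.4105] F [ 0.03  0.02 -0.7 ] T [ 0.01  0.04 -0.  ] w 0.274
[[ 0.354  0.026  0.935]
 [-0.935 -0.006  0.354]
 [ 0.015 -1.     0.022]] [-2.050e-01  3.860e-01 -4.140e-01  7.440e-01 -1.000e-03  1.004e+00]
[ 0.001   0.0475 -0.0424 -0.0945 -0.0005 -0.0004] [ 1.000e-02 -5.799e+01  2.696e+01 -1.000e-02  0.000e+00  0.000e+00]
```

Request:
{"name": "play_rows", "arguments": {
  "commands": [
    [[0, 0.06, 0, 0, 0.8]]
  ]
}}

```text
t: 7.32
eef_pos: [0.5058, -0.1054, 0.1854]
ee_rot: [0.585, -0.578, 0.393, -0.41]
wrist_force: [-1.5, 0.0, 9.5]
gripper_width: 0.271
```

Request:
{"name": "play_rows", "arguments": {
  "commands": [
    [[0, 0.06, 0, 0, 0.8]]
  ]
}}

```text
t: 7.4
eef_pos: [0.5059, -0.1054, 0.1852]
ee_rot: [0.585, -0.578, 0.393, -0.411]
wrist_force: [-2.8, -0.1, 16.8]
gripper_width: 0.277
```

```bash
python3 - <<'E'
from h import *
s=st(); print(np.round(s['joint_velocities'],4),np.round(s['tau'],2))
E
```

```text
t 7.4 p [ 0.5059 -0.1054  0.1852] q [ 0.5851 -0.5785  0.3931 -0.4106] F [-2.8  -0.13 16.83] T [0.11 0.77 0.08] w 0.277
[[ 0.354  0.026  0.935]
 [-0.935 -0.006  0.354]
 [ 0.015 -1.     0.022]] [-2.050e-01  3.880e-01 -4.150e-01  7.410e-01 -1.000e-03  1.004e+00]
[ 0.0007  0.006  -0.0006 -0.0092  0.0028 -0.0035] [ -0.12 -46.87  23.72  -2.5    0.     0.09]
```

Request:
{"name": "play_rows", "arguments": {
  "commands": [
    [[0, -0.04, 0, 0, 0.8]]
  ]
}}

```text
t: 7.48
eef_pos: [0.5058, -0.1054, 0.1856]
ee_rot: [0.585, -0.578, 0.393, -0.411]
wrist_force: [-0.2, 0.5, -0.1]
gripper_width: 0.277
```

Request:
{"name": "play_rows", "arguments": {
  "commands": [
    [[0, 0, 0, 0, 0.8], [0, 0, 0, 0, 0.8]]
  ]
}}

```text
t: 7.65
eef_pos: [0.5058, -0.1054, 0.1855]
ee_rot: [0.585, -0.578, 0.393, -0.411]
wrist_force: [-0.3, -0.6, 0.1]
gripper_width: 0.271
```

```bash
python3 - <<'E'
from h import *
s=st(); print(np.round(s['joint_velocities'],4),np.round(s['tau'],2))
c,im,d=shot('wrist','w9')
E
```

```text
t 7.65 p [ 0.5058 -0.1054  0.1855] q [ 0.5851 -0.5785  0.3931 -0.4105] F [-0.25 -0.61  0.13] T [-0.02  0.05 -0.  ] w 0.271
[[ 0.354  0.026  0.935]
 [-0.935 -0.006  0.354]
 [ 0.015 -1.     0.022]] [-2.050e-01  3.870e-01 -4.150e-01  7.420e-01 -1.000e-03  1.004e+00]
[ 0.0008  0.0004  0.0004 -0.001  -0.0004  0.0017] [ 1.100e-01 -5.714e+01  2.626e+01 -2.000e-01  4.000e-02 -0.000e+00]
```

View pics/w9.png

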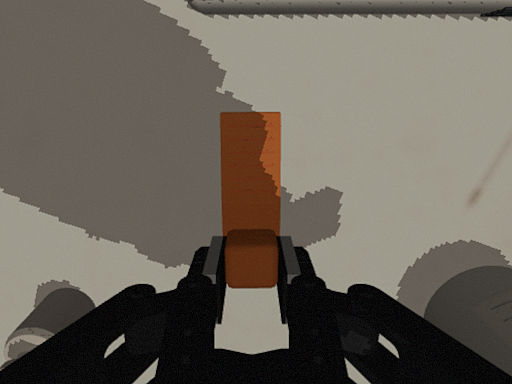

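Request:
{"name": "play_rows", "arguments": {
  "commands": [
    [[0, 0, 0, 0, 0.4], [0, 0, 0, 0, 0.3], [0, 0, 0, 0, 0.3], [0, 0, 0, 0, 0.8], [0, 0, 0, 0, 0.8], [0, 0, 0, 0, 0.8]]
  ]
}}

```text
t: 8.2
eef_pos: [0.5057, -0.1054, 0.1852]
ee_rot: [0.585, -0.579, 0.393, -0.41]
wrist_force: [0.5, -0.1, 0.4]
gripper_width: 0.28
```

```bash
python3 - <<'E'
from h import *
s=st(); print(np.round(s['joint_velocities'],4),np.round(s['tau'],2))
c,im,d=shot('wrist','w10')
E
```

```text
t 8.2 p [ 0.5057 -0.1054  0.1852] q [ 0.585  -0.5786  0.3933 -0.4103] F [ 0.49 -0.11  0.39] T [ 0.03  0.05 -0.05] w 0.28
[[ 0.354  0.025  0.935]
 [-0.935 -0.006  0.354]
 [ 0.015 -1.     0.021]] [-2.050e-01  3.880e-01 -4.150e-01  7.420e-01 -1.000e-03  1.004e+00]
[-0.0008 -0.0002 -0.0002  0.0006 -0.0016  0.0009] [ 1.000e-02 -5.690e+01  2.631e+01 -3.400e-01  1.000e-02  1.000e-02]
```

View pics/w10.png

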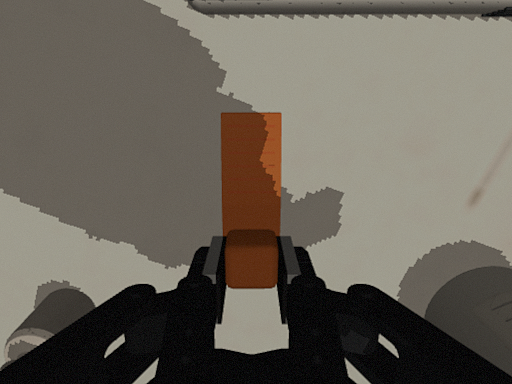

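Request:
{"name": "play_rows", "arguments": {
  "commands": [
    [[-0.5, 0, -0.2, 0, 0.8], [-0.5, 0, -0.2, 0, 0.8], [-0.5, 0, -0.1, 0, 0.8], [-0.5, 0, 0, 0, 0.8]]
  ]
}}

```text
t: 8.58
eef_pos: [0.4939, -0.0881, 0.1852]
ee_rot: [0.585, -0.578, 0.393, -0.412]
wrist_force: [1.0, -1.9, 0.6]
gripper_width: 0.272
```

```bash
python3 - <<'E'
from h import *
s=st(); R_=RR(s['ee_rot']).as_matrix(); g=np.array(s['eef_pos'])+.165*R_[:,1]; a=np.radians(20.8)
ex=np.array([np.cos(a),np.sin(a)]); ey=np.array([-ex[1],ex[0]]); print('ex',ex@g[:2],'ey tip',ey@g[:2]+.065,'to foot',-.1588-(ey@g[:2]+.065),'yaw',np.degrees(np.arctan2(R_[1,2],R_[0,2])))
E
```

```text
t 8.583 p [ 0.4939 -0.0881  0.1852] q [ 0.5848 -0.5782  0.3927 -0.4118] F [ 0.98 -1.86  0.61] T [-0.14 -0.06 -0.03] w 0.272
[[ 0.352  0.028  0.935]
 [-0.936 -0.008  0.353]
 [ 0.017 -1.     0.023]] [-0.176  0.366 -0.452  0.724 -0.003  1.034]
ex 0.4342596931338787 ey tip -0.19558426582360694 to foot 0.03678426582360694 yaw 20.664681778692838
```

Request:
{"name": "play_rows", "arguments": {
  "commands": [
    [[-0.4, 0, 0, 0, 0.8], [-0.4, 0, 0, 0, 0.8], [-0.4, 0, 0, 0, 0.8], [-0.3, 0, 0, 0, 0.8], [-0.3, 0, 0, 0, 0.8]]
  ]
}}

```text
t: 9.0
eef_pos: [0.4865, -0.0686, 0.1852]
ee_rot: [0.585, -0.578, 0.392, -0.412]
wrist_force: [0.3, -1.4, 1.9]
gripper_width: 0.275
```

```bash
cat >> h.py <<'E'
def ins(v=True):
    s=arm.get_state(); R_=RR(s['ee_rot']).as_matrix(); g=np.array(s['eef_pos'])+.165*R_[:,1]; a=np.radians(20.8)
    ex=np.array([np.cos(a),np.sin(a)]); ey=np.array([-ex[1],ex[0]]); F=np.array(s['wrist_force'])
    print('t %.2f ex %.4f tip past foot %.2f mm z %.4f yaw %.2f push %.2f lat %.2f Fz %.2f tilt %.3f %.3f'%(s['t'],ex@g[:2],1000*(ey@g[:2]+.065+.1588),s['eef_pos'][2],np.degrees(np.arctan2(R_[1,2],R_[0,2])),-(F[:2]@ey),F[:2]@ex,F[2],R_[2,0],R_[2,2]))
E
python3 -c "
from h import *
ins(); shot('wrist','w11')"
```

```text
t 9.00 ex 0.4343 tip past foot -15.92 mm z 0.1852 yaw 20.73 push 1.44 lat -0.25 Fz 1.93 tilt 0.017 0.023
```

View pics/w11.png

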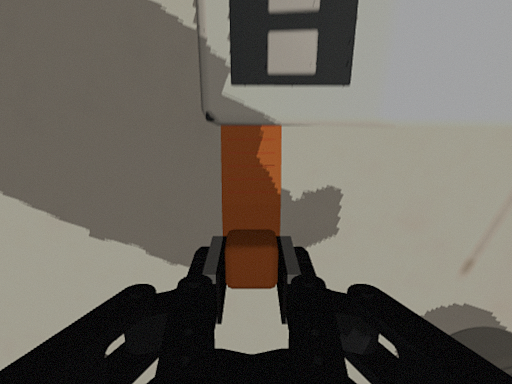

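Request:
{"name": "play_rows", "arguments": {
  "commands": [
    [[-0.2, -0.02, 0, 0, 0.8], [-0.2, 0, 0, 0, 0.8]]
  ]
}}

```text
t: 9.22
eef_pos: [0.4847, -0.064, 0.1852]
ee_rot: [0.585, -0.578, 0.392, -0.411]
wrist_force: [0.7, -2.4, 2.7]
gripper_width: 0.274
```

```bash
python3 -c "
from h import *
ins()"
```

```text
t 9.22 ex 0.4341 tip past foot -10.88 mm z 0.1852 yaw 20.75 push 2.48 lat -0.19 Fz 2.69 tilt 0.016 0.023
```

Request:
{"name": "play_rows", "arguments": {
  "commands": [
    [[-0.2, 0, 0, 0, 0.8]]
  ]
}}

```text
t: 9.3
eef_pos: [0.484, -0.0621, 0.1852]
ee_rot: [0.585, -0.578, 0.392, -0.411]
wrist_force: [1.8, -2.2, 2.5]
gripper_width: 0.276
```

```bash
python3 -c "
from h import *
ins()"
```

```text
t 9.30 ex 0.4342 tip past foot -8.84 mm z 0.1852 yaw 20.75 push 2.72 lat 0.88 Fz 2.46 tilt 0.017 0.023
```

Request:
{"name": "play_rows", "arguments": {
  "commands": [
    [[-0.15, 0, 0, 0, 0.8]]
  ]
}}

```text
t: 9.38
eef_pos: [0.4836, -0.0608, 0.1853]
ee_rot: [0.585, -0.579, 0.392, -0.412]
wrist_force: [1.5, -6.1, 2.7]
gripper_width: 0.277
```

```bash
python3 -c "
from h import *
ins()"
```

```text
t 9.38 ex 0.4344 tip past foot -7.72 mm z 0.1853 yaw 20.73 push 6.24 lat -0.78 Fz 2.67 tilt 0.018 0.023
```

Request:
{"name": "play_rows", "arguments": {
  "commands": [
    [[0, -0.04, 0, 0, 0.8]]
  ]
}}

```text
t: 9.47
eef_pos: [0.4835, -0.0606, 0.1856]
ee_rot: [0.585, -0.579, 0.392, -0.412]
wrist_force: [0.3, -0.7, -2.1]
gripper_width: 0.275
```

```bash
python3 -c "
from h import *
ins()"
```

```text
t 9.47 ex 0.4343 tip past foot -7.52 mm z 0.1856 yaw 20.73 push 0.72 lat 0.07 Fz -2.15 tilt 0.018 0.023
```

Request:
{"name": "play_rows", "arguments": {
  "commands": [
    [[-0.1, 0, 0, 0, 0.8]]
  ]
}}

```text
t: 9.55
eef_pos: [0.4833, -0.0599, 0.1856]
ee_rot: [0.585, -0.579, 0.392, -0.412]
wrist_force: [1.5, -3.3, -0.1]
gripper_width: 0.278
```

```bash
python3 -c "
from h import *
ins()"
```

```text
t 9.55 ex 0.4343 tip past foot -6.85 mm z 0.1856 yaw 20.72 push 3.66 lat 0.21 Fz -0.05 tilt 0.019 0.023
```

Request:
{"name": "play_rows", "arguments": {
  "commands": [
    [[-0.1, 0, 0, 0, 0.8]]
  ]
}}

```text
t: 9.63
eef_pos: [0.483, -0.0591, 0.1855]
ee_rot: [0.584, -0.579, 0.392, -0.412]
wrist_force: [1.7, -2.8, -0.7]
gripper_width: 0.278
```

Request:
{"name": "play_rows", "arguments": {
  "commands": [
    [[-0.1, 0, 0, 0, 0.8]]
  ]
}}

```text
t: 9.72
eef_pos: [0.4828, -0.0583, 0.1855]
ee_rot: [0.584, -0.579, 0.392, -0.412]
wrist_force: [2.0, -3.5, 0.5]
gripper_width: 0.273
```

```bash
python3 -c "
from h import *
ins()"
```

```text
t 9.72 ex 0.4344 tip past foot -5.36 mm z 0.1855 yaw 20.69 push 3.95 lat 0.63 Fz 0.47 tilt 0.020 0.023
```

Request:
{"name": "play_rows", "arguments": {
  "commands": [
    [[-0.1, 0, 0, 0, 0.8]]
  ]
}}

```text
t: 9.8
eef_pos: [0.4825, -0.0574, 0.1855]
ee_rot: [0.584, -0.579, 0.392, -0.413]
wrist_force: [1.4, -3.1, 0.3]
gripper_width: 0.275
```

Request:
{"name": "play_rows", "arguments": {
  "commands": [
    [[-0.1, 0, 0, 0, 0.8]]
  ]
}}

```text
t: 9.88
eef_pos: [0.4822, -0.0565, 0.1855]
ee_rot: [0.584, -0.579, 0.392, -0.413]
wrist_force: [1.6, -3.1, 1.0]
gripper_width: 0.275
```

Request:
{"name": "play_rows", "arguments": {
  "commands": [
    [[-0.1, 0, 0, 0, 0.8]]
  ]
}}

```text
t: 9.97
eef_pos: [0.4819, -0.0555, 0.1855]
ee_rot: [0.584, -0.579, 0.392, -0.413]
wrist_force: [2.3, -3.6, 0.8]
gripper_width: 0.278
```

```bash
python3 -c "
from h import *
ins(); c,im,d=shot('wrist','w12')
a=np.load('pics/w11.npz')['P'];b=np.load('pics/w12.npz')['P']
for P in (a,b):
  for u in [230,260,300,340,380]:
    col=P[:140,u]; 
    print(u, np.round(np.median(col[60:75],0),4), np.round(np.median(col[100:106],0),4))
"
```

```text
t 9.97 ex 0.4346 tip past foot -2.59 mm z 0.1855 yaw 20.66 push 4.13 lat 0.87 Fz 0.76 tilt 0.020 0.023
230 [0.4542 0.0064 0.0333] [ 0.4582 -0.0047  0.0332]
260 [0.4638 0.0098 0.0373] [ 0.468  -0.0008  0.0358]
300 [0.4756 0.0141 0.0424] [0.4804 0.004  0.0395]
340 [0.4871 0.0183 0.0446] [0.4921 0.0086 0.0431]
380 [0.4981 0.0223 0.0464] [0.5031 0.013  0.0465]
230 [0.4501 0.019  0.0359] [0.4539 0.0081 0.0346]
260 [0.4594 0.0223 0.0387] [0.4634 0.0119 0.039 ]
300 [0.4713 0.0267 0.0423] [0.4754 0.0166 0.044 ]
340 [0.4824 0.0307 0.0454] [0.4871 0.0212 0.046 ]
380 [0.4937 0.0349 0.0475] [0.4985 0.0256 0.0474]
```

View pics/w12.png

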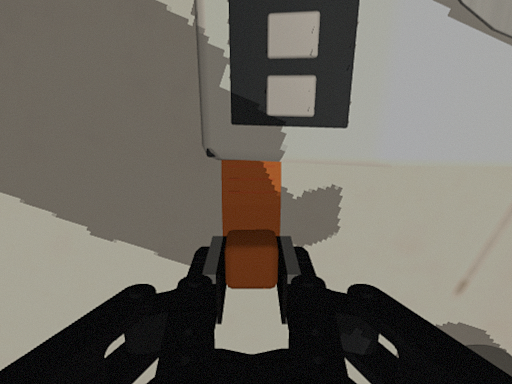

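```bash
python3 -c "
from h import *
for n,pts in (('w11',[(233,80),(348,82),(270,73),(318,74)]),('w12',[(234,119),(345,124),(269,113),(314,114)])):
  z=np.load(f'pics/{n}.npz');P=z['P'];im=z['im']
  g=cv2.cvtColor(im,cv2.COLOR_RGB2GRAY)
  for u,v in pts:
    c=cv2.cornerSubPix(g,np.array([[[u,v]]],np.float32),(5,5),(-1,-1),(3,50,.01))[0,0]
    i=np.round(c).astype(int); print(n,c,np.round(P[i[1]-1:i[1]+2,i[0]-1:i[0]+2].reshape(-1,3).mean(0),4))
"
```

```text
w11 [230.28267  83.71262] [0.4561 0.0012 0.0331]
w11 [349.3817   84.46402] [0.4917 0.0146 0.0453]
w11 [267.4611   73.49424] [0.4666 0.0088 0.0386]
w11 [314.58163  73.22467] [0.4808 0.0141 0.0426]
w12 [231.02081  123.647026] [0.4567 0.0028 0.0482]
w12 [346.29166  127.572716] [0.4925 0.0145 0.0457]
w12 [266.8355   114.358116] [0.467  0.0093 0.0402]
w12 [313.15283  115.513885] [0.4812 0.0142 0.0436]
```

Request:
{"name": "play_rows", "arguments": {
  "commands": [
    [[-0.12, 0, 0, 0, 0.8], [-0.12, 0, 0, 0, 0.8]]
  ]
}}

```text
t: 10.18
eef_pos: [0.481, -0.053, 0.1855]
ee_rot: [0.584, -0.579, 0.392, -0.413]
wrist_force: [1.5, -2.9, 1.3]
gripper_width: 0.272
```

Request:
{"name": "play_rows", "arguments": {
  "commands": [
    [[-0.12, 0, 0, 0, 0.8], [-0.12, 0, 0, 0, 0.8]]
  ]
}}

```text
t: 10.35
eef_pos: [0.4801, -0.0505, 0.1855]
ee_rot: [0.584, -0.579, 0.392, -0.413]
wrist_force: [1.8, -3.3, 0.4]
gripper_width: 0.277
```

```bash
python3 -c "
from h import *
ins()"
```

```text
t 10.35 ex 0.4347 tip past foot 2.73 mm z 0.1855 yaw 20.66 push 3.71 lat 0.54 Fz 0.40 tilt 0.020 0.024
```

Request:
{"name": "play_rows", "arguments": {
  "commands": [
    [[-0.12, 0, 0, 0, 0.8], [-0.12, 0, 0, 0, 0.8]]
  ]
}}

```text
t: 10.52
eef_pos: [0.4795, -0.0483, 0.1856]
ee_rot: [0.584, -0.579, 0.391, -0.413]
wrist_force: [3.0, -7.1, 1.0]
gripper_width: 0.274
```

```bash
python3 -c "
from h import *
ins()"
```

```text
t 10.52 ex 0.4350 tip past foot 4.72 mm z 0.1856 yaw 20.65 push 7.69 lat 0.34 Fz 0.97 tilt 0.022 0.024
```

```bash
cat > lev.py <<'E'
from h import *
import sys
ins(); fn=sys.argv[1]; c,im,d=shot('wrist',fn); P=world(c,d)
# fit plane to flat white shell top right of panel (flat top z~51?) and panel region
def fit(p):
    c0=p.mean(0); 
    for _ in range(3):
        A=np.c_[p[:,:2]-c0[:2],np.ones(len(p))]; s=np.linalg.lstsq(A,p[:,2],rcond=None)[0]; r=p[:,2]-A@s; p=p[abs(r)<2*r.std()+1e-4]
    return s,len(p),r.std()
a=np.radians(20.8); ex=np.array([np.cos(a),np.sin(a)]); ey=np.array([-ex[1],ex[0]])
q=P.reshape(-1,3); X=(q[:,:2]@ex-.508); Y=(q[:,:2]@ey+.0868)
for name,m in (('flat',(X>-.02)&(X<.08)&(Y>-.085)&(Y<-.055)&(q[:,2]>.035)&(q[:,2]<.07)),('panel',(X>-.085)&(X<-.035)&(Y>-.085)&(Y<-.03)&(q[:,2]>.025)&(q[:,2]<.07))):
    if m.sum()<50: print(name,m.sum()); continue
    s,n,r=fit(q[m]); g=s[:2]; print(name,n,'slope x %.4f y %.4f z %.4f rms %.4f'%(g@ex,g@ey,s[2],r))
E
python3 lev.py w13
sed -i 's/^/ /' /dev/null
```

```text
t 10.52 ex 0.4350 tip past foot 4.72 mm z 0.1856 yaw 20.65 push 7.69 lat 0.34 Fz 0.97 tilt 0.022 0.024
flat 8125 slope x 0.0033 y 0.0048 z 0.0495 rms 0.0005
panel 25534 slope x 0.2568 y 0.0283 z 0.0429 rms 0.0010sed: couldn't edit /dev/null: not a regular file
```

View pics/w13.png

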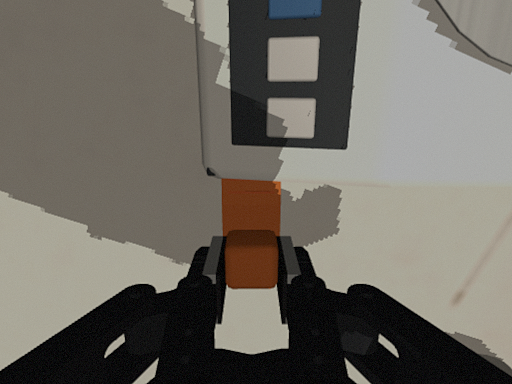

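```bash
python3 - <<'E'
from h import *
def fit(p):
    c0=p.mean(0)
    for _ in range(3):
        A=np.c_[p[:,:2]-c0[:2],np.ones(len(p))]; s=np.linalg.lstsq(A,p[:,2],rcond=None)[0]; r=p[:,2]-A@s; p=p[abs(r)<2*r.std()+1e-4]
    return s,len(p),r.std()
a=np.radians(20.8); ex=np.array([np.cos(a),np.sin(a)]); ey=np.array([-ex[1],ex[0]])
for n in ['top0','w7','w11','w12','w13']:
  q=np.load(f'pics/{n}.npz')['P'].reshape(-1,3); X=(q[:,:2]@ex-.508); Y=(q[:,:2]@ey+.0868)
  for name,m in (('flat',(X>-.02)&(X<.08)&(Y>-.085)&(Y<-.06)&(q[:,2]>.035)&(q[:,2]<.07)),('panel',(X>-.085)&(X<-.045)&(Y>-.085)&(Y<-.03)&(q[:,2]>.025)&(q[:,2]<.07)),('pan',((X-.015)**2+Y**2<.048**2)&(q[:,2]>.04)&(q[:,2]<.08)),('bench',(q[:,2]<.02)&(abs(X)<.3)&(Y>-.25)&(Y<-.11)&(q[:,2]>-.02))):
    if m.sum()<50: print(n,name,m.sum()); continue
    s,k,r=fit(q[m]); g=s[:2]; print(n,name,k,'slope x %.4f y %.4f z %.4f rms %.4f'%(g@ex,g@ey,s[2],r))
E
```

```text
top0 flat 203 slope x 0.0348 y 0.0173 z 0.0507 rms 0.0026
top0 panel 185 slope x 0.3142 y 0.0783 z 0.0401 rms 0.0031
top0 pan 618 slope x 0.0161 y 0.0272 z 0.0602 rms 0.0025
top0 bench 5069 slope x -0.0007 y -0.0001 z 0.0003 rms 0.0028
w7 flat 5383 slope x 0.0240 y 0.0243 z 0.0488 rms 0.0006
w7 panel 3836 slope x 0.3041 y 0.0595 z 0.0392 rms 0.0009
w7 pan 548 slope x 0.0258 y 0.0062 z 0.0577 rms 0.0006
w7 bench 58558 slope x -0.0012 y -0.0015 z -0.0008 rms 0.0006
w11 flat 6824 slope x 0.0240 y 0.0247 z 0.0479 rms 0.0006
w11 panel 13628 slope x 0.3041 y 0.0753 z 0.0390 rms 0.0009
w11 pan 0
w11 bench 65458 slope x -0.0012 y -0.0013 z -0.0009 rms 0.0006
w12 flat 6868 slope x 0.0117 y 0.0165 z 0.0488 rms 0.0005
w12 panel 18106 slope x 0.2952 y 0.0437 z 0.0406 rms 0.0009
w12 pan 198 slope x -0.1157 y -0.1448 z 0.0576 rms 0.0005
w12 bench 54607 slope x -0.0012 y -0.0013 z -0.0009 rms 0.0005
w13 flat 6782 slope x 0.0043 y 0.0052 z 0.0495 rms 0.0005
w13 panel 20189 slope x 0.2879 y 0.0308 z 0.0417 rms 0.0009
w13 pan 1556 slope x -0.0158 y -0.0172 z 0.0581 rms 0.0006
w13 bench 48928 slope x -0.0011 y -0.0013 z -0.0009 rms 0.0005
```

Request:
{"name": "play_rows", "arguments": {
  "commands": [
    [[0, 0, 0, 0, 0.8]]
  ]
}}

```text
t: 10.65
eef_pos: [0.4794, -0.0482, 0.1857]
ee_rot: [0.584, -0.579, 0.391, -0.414]
wrist_force: [0.3, -3.4, -0.3]
gripper_width: 0.275
```

```bash
python3 lev.py w14
```

```text
t 10.65 ex 0.4350 tip past foot 4.89 mm z 0.1857 yaw 20.65 push 3.30 lat -0.94 Fz -0.26 tilt 0.022 0.024
flat 8250 slope x 0.0037 y 0.0062 z 0.0496 rms 0.0005
panel 25426 slope x 0.2563 y 0.0277 z 0.0430 rms 0.0009
```

Request:
{"name": "play_rows", "arguments": {
  "commands": [
    [[-0.05, 0, 0, 0, 0.8]]
  ]
}}

```text
t: 10.78
eef_pos: [0.4793, -0.0479, 0.1857]
ee_rot: [0.584, -0.579, 0.391, -0.414]
wrist_force: [2.5, -7.0, 0.6]
gripper_width: 0.274
```

```bash
python3 -c "
from h import *
ins()"
```

```text
t 10.78 ex 0.4350 tip past foot 5.00 mm z 0.1857 yaw 20.65 push 7.41 lat -0.09 Fz 0.59 tilt 0.023 0.024
```

Request:
{"name": "play_rows", "arguments": {
  "commands": [
    [[0, 0, 0, 0, 0.8], [0, 0, 0, 0, 0.3], [0, 0, 0, 0, 0.0], [0, 0, 0, 0, -0.2], [0, 0, 0, 0, -0.2]]
  ]
}}

```text
t: 11.2
eef_pos: [0.4777, -0.0467, 0.1849]
ee_rot: [0.584, -0.579, 0.392, -0.412]
wrist_force: [0.6, -0.7, 0.2]
gripper_width: 0.599
```

```bash
python3 lev.py w15; python3 -c "
from h import *
for n,pts in (('w11',[(233,80),(348,82),(270,73),(318,74)]),('w15',[(233,147),(347,149),(268,138),(315,138)])):
  z=np.load(f'pics/{n}.npz');P=z['P'];im=z['im']
  g=cv2.cvtColor(im,cv2.COLOR_RGB2GRAY)
  for u,v in pts:
    c=cv2.cornerSubPix(g,np.array([[[u,v]]],np.float32),(5,5),(-1,-1),(3,50,.01))[0,0]
    i=np.round(c).astype(int); print(n,c,np.round(np.median(P[i[1]-1:i[1]+2,i[0]-1:i[0]+2].reshape(-1,3),0),4))
"
```

```text
t 11.20 ex 0.4336 tip past foot 7.53 mm z 0.1849 yaw 20.70 push 0.82 lat 0.30 Fz 0.24 tilt 0.018 0.022
flat 7800 slope x 0.0030 y 0.0064 z 0.0495 rms 0.0005
panel 25147 slope x 0.2565 y 0.0284 z 0.0429 rms 0.0009
w11 [230.28267  83.71262] [0.4561 0.0012 0.033 ]
w11 [349.3817   84.46402] [0.4917 0.0146 0.0452]
w11 [267.4611   73.49424] [0.4666 0.0088 0.0386]
w11 [314.58163  73.22467] [0.4806 0.0141 0.043 ]
w15 [233. 147.] [0.4556 0.003  0.0358]
w15 [347. 149.] [0.4906 0.0176 0.0474]
w15 [268. 138.] [0.4657 0.0109 0.0403]
w15 [317.54364 133.57675] [0.4798 0.0186 0.0455]
```

View pics/w15.png

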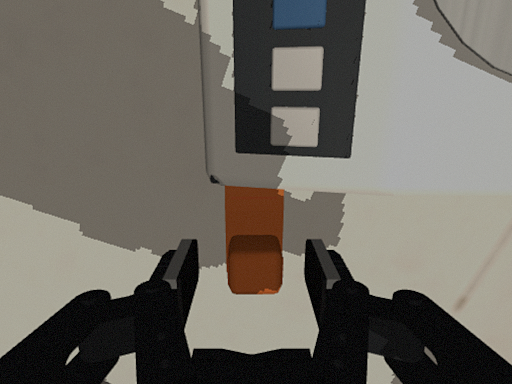

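Request:
{"name": "play_rows", "arguments": {
  "commands": [
    [[0, -1.0, 0, 0, -0.2], [0, -3.0, 0, 0, -0.2], [0, -4.0, 0, 0, -0.2], [0, -4.0, 0, 0, -0.2], [-2.0, -4.0, 0, 0, -0.4], [-2.0, -3.0, 0, 0, -0.4], [0, 0, 0, 0, -0.4], [0, 0, 0, 0, -0.4]]
  ]
}}

```text
t: 11.92
eef_pos: [0.4569, -0.0073, 0.3779]
ee_rot: [0.584, -0.579, 0.395, -0.409]
wrist_force: [0.6, -0.3, -0.8]
gripper_width: 0.697
```

```bash
cat > bal.py <<'E'
from h import *
import sys
fn=sys.argv[1]; st(); c,im,d=shot('wrist',fn); P=world(c,d)
def fit(p):
    c0=p.mean(0)
    for _ in range(4):
        A=np.c_[p[:,:2]-c0[:2],np.ones(len(p))]; s=np.linalg.lstsq(A,p[:,2],rcond=None)[0]; r=p[:,2]-A@s; p=p[abs(r)<2*r.std()+1e-4]
    return s,len(p),r.std()
a=np.radians(20.8); ex=np.array([np.cos(a),np.sin(a)]); ey=np.array([-ex[1],ex[0]])
q=P.reshape(-1,3); X=(q[:,:2]@ex-.508); Y=(q[:,:2]@ey+.0868)
for name,m in (('flatR',(X>-.02)&(X<.08)&(Y>-.085)&(Y<-.06)&(q[:,2]>.035)&(q[:,2]<.07)),('flatall',(X>-.02)&(X<.085)&(abs(Y)<.085)&((X-.015)**2+Y**2>.06**2)&(q[:,2]>.035)&(q[:,2]<.07)),('pan',((X-.015)**2+Y**2<.045**2)&(q[:,2]>.05)&(q[:,2]<.08)),('bench',(q[:,2]<.02)&(q[:,2]>-.02))):
    if m.sum()<50: print(name,m.sum()); continue
    s,k,r=fit(q[m]); g=s[:2]; print(name,k,'slope x %.4f y %.4f z %.4f rms %.4f'%(g@ex,g@ey,s[2],r))
E
python3 bal.py w16
```

```text
t 11.917 p [ 0.4569 -0.0073  0.3779] q [ 0.5839 -0.5791  0.3955 -0.4089] F [ 0.63 -0.25 -0.78] T [ 0.03  0.04 -0.03] w 0.697
[[ 0.353  0.02   0.936]
 [-0.936 -0.005  0.353]
 [ 0.012 -1.     0.016]] [-0.015  0.124 -0.227  1.199 -0.005  1.196]
flatR 2576 slope x 0.0057 y 0.0064 z 0.0498 rms 0.0006
flatall 6892 slope x 0.0047 y 0.0051 z 0.0501 rms 0.0006
pan 8801 slope x 0.0049 y 0.0043 z 0.0586 rms 0.0006
bench 96460 slope x -0.0012 y -0.0014 z -0.0008 rms 0.0006
```

View pics/w16.png

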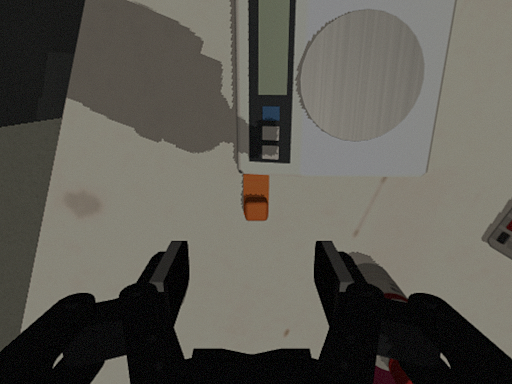

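```bash
python3 - <<'E'
from h import *
P=np.load('pics/w16.npz')['P']; q=P.reshape(-1,3)
m=(q[:,2]>.0545)&(q[:,2]<.066)&(abs(q[:,0]-.52)<.08)&(abs(q[:,1]-.1)<.09)
p=q[m]; print(m.sum(),cv2.minEnclosingCircle((p[:,:2]*1000).astype(np.float32)), (p.min(0)+p.max(0))/2)
a=np.radians(20.8); ex=np.array([np.cos(a),np.sin(a)]); ey=np.array([-ex[1],ex[0]])
print('pred',ex*.523+ey*-.0868)
P=np.load('pics/top0.npz')['P']; q=P.reshape(-1,3); m=(q[:,2]>.008)&(q[:,2]<.07)&(abs(q[:,0]-.43)<.03)&(abs(q[:,1]+.172)<.03); p=q[m]; print(p.min(0),p.max(0),p.mean(0))
P=np.load('pics/w7.npz')['P']; q=P.reshape(-1,3); m=(q[:,2]>.008)&(q[:,2]<.07)&(abs(q[:,0]-.43)<.03)&(abs(q[:,1]+.172)<.03); p=q[m]; print(len(p),p.min(0),p.max(0),p.mean(0)); t=p[p[:,2]>.042]; print(t.mean(0),len(t)); t=p[(p[:,2]>.03)&(p[:,2]<.04)]; print(t.min(0),t.max(0),t.mean(0))
E
```

```text
12722 ((519.5849609375, 104.79816436767578), 52.501590728759766) [0.51967918 0.10484583 0.05849619]
pred [0.51973711 0.10457807]
[ 0.415878   -0.19247957  0.00850126] [ 0.45667459 -0.15898017  0.05600997] [ 0.43004705 -0.17547671  0.03747437]
1228 [ 0.41656476 -0.19020754  0.0080271 ] [ 0.44516625 -0.16465764  0.05066697] [ 0.43218676 -0.17366107  0.03300542]
[ 0.43123445 -0.17801127  0.04762708] 335
[ 0.41656476 -0.19020754  0.03005578] [ 0.44494319 -0.16548675  0.03756875] [ 0.43192603 -0.17443189  0.03342921]
```

Request:
{"name": "play_rows", "arguments": {
  "commands": [
    [[2.9, 0, -1.8, 0, -0.4], [2.9, 0, -1.8, 0, -0.4], [2.9, 0, -1.8, 0, -0.4], [2.9, 1.0, -1.8, 0, -0.4], [2.9, 1.0, -1.8, 0, -0.4], [0, 2.0, 0, 0, -0.4], [0, 1.0, 0, 0, -0.4], [0, 0, 0, 0, -0.4]]
  ]
}}

```text
t: 12.63
eef_pos: [0.422, -0.1838, 0.3169]
ee_rot: [0.584, -0.58, 0.399, -0.405]
wrist_force: [-0.0, 0.2, 0.4]
gripper_width: 0.703
```

```bash
python3 - <<'E'
from h import *
s=st(); c,im,d=shot('wrist','w17'); P=world(c,d)
q=P.reshape(-1,3); m=(q[:,2]>.008)&(q[:,2]<.07)&(abs(q[:,0]-.431)<.03)&(abs(q[:,1]+.177)<.03); p=q[m]; print(len(p),p.min(0),p.max(0),p.mean(0)); t=p[p[:,2]>.044]; print(t.mean(0),(t.min(0)+t.max(0))/2,len(t)); t=p[(p[:,2]>.028)&(p[:,2]<.04)]; print(cv2.minEnclosingCircle((t[:,:2]*1000).astype(np.float32)))
R_=RR(s['ee_rot']).as_matrix()
T=np.array([.431,-.1775]); k=(s['eef_pos'][2]-.02)/-R_[2,1]; e=np.array(s['eef_pos'])+k*R_[:,1]; dlt=np.r_[T-e[:2],0]; print('tool move',R_.T@dlt)
E
```

```text
t 12.633 p [ 0.422  -0.1838  0.3169] q [ 0.5837 -0.5799  0.3988 -0.4049] F [-0.04  0.19  0.43] T [0.03 0.03 0.04] w 0.703
[[ 0.354  0.01   0.935]
 [-0.935 -0.001  0.354]
 [ 0.004 -1.     0.009]] [-0.412  0.174 -0.331  1.056  0.004  0.797]
1105 [ 0.41603175 -0.19404032  0.00815122] [ 0.44489333 -0.16544955  0.05037902] [ 0.42849363 -0.17610839  0.03580965]
[ 0.43021379 -0.17922034  0.04780373] [ 0.43069287 -0.17979708  0.04728537] 367
((430.576171875, -179.97572326660156), 14.533454895019531)
tool move [-3.91576208e-03  5.73558531e-05  7.88666069e-03]
```

View pics/w17.png

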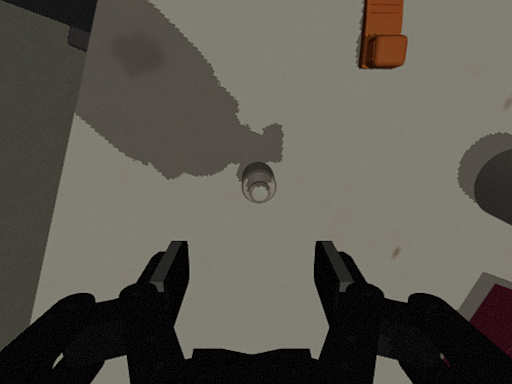

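Request:
{"name": "play_rows", "arguments": {
  "commands": [
    [[-0.2, 2.0, 0.7, 0, -0.4], [0, 3.0, 0, 0, -0.4], [0, 3.0, 0, 0, -0.4], [0, 2.0, 0, 0, -0.4], [0, 1.0, 0, 0, -0.4]]
  ]
}}

```text
t: 13.1
eef_pos: [0.4312, -0.1788, 0.2063]
ee_rot: [0.585, -0.58, 0.397, -0.406]
wrist_force: [-0.5, 0.4, 0.4]
gripper_width: 0.702
```

```bash
python3 - <<'E'
from h import *
s=st(); c,im,d=shot('wrist','w18'); P=world(c,d)
R_=RR(s['ee_rot']).as_matrix()
T=np.array([.4305,-.1798]); k=(s['eef_pos'][2]-.02)/-R_[2,1]; e=np.array(s['eef_pos'])+k*R_[:,1]; dlt=np.r_[T-e[:2],0]; print('tool move',R_.T@dlt)
E
```

```text
t 13.1 p [ 0.4312 -0.1788  0.2063] q [ 0.5847 -0.5797  0.3966 -0.4059] F [-0.51  0.45  0.37] T [-0.03  0.04 -0.05] w 0.702
[[ 0.356  0.015  0.934]
 [-0.935 -0.002  0.356]
 [ 0.007 -1.     0.013]] [-0.394  0.295 -0.496  0.765  0.004  0.813]
tool move [-6.29215539e-04 -4.94985911e-05 -3.41762843e-03]
```

View pics/w18.png

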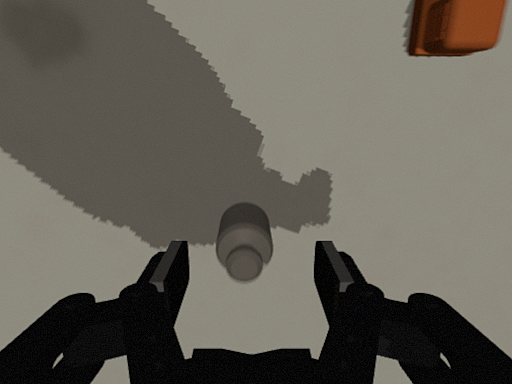

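Request:
{"name": "play_rows", "arguments": {
  "commands": [
    [[-0.05, 1.0, -0.35, 0, -0.4], [0, 1.0, 0, 0, -0.4], [0, 0.6, 0, 0, -0.4], [0, 0.2, 0, 0, -0.4]]
  ]
}}

```text
t: 13.48
eef_pos: [0.4287, -0.1783, 0.1771]
ee_rot: [0.585, -0.58, 0.397, -0.404]
wrist_force: [0.3, -0.4, -0.1]
gripper_width: 0.695
```

```bash
python3 - <<'E'
from h import *
s=st(); c,im,d=shot('wrist','w19'); P=world(c,d)
R_=RR(s['ee_rot']).as_matrix()
T=np.array([.4305,-.1798]); k=(s['eef_pos'][2]-.02)/-R_[2,1]; e=np.array(s['eef_pos'])+k*R_[:,1]; dlt=np.r_[T-e[:2],0]; print('tool move',R_.T@dlt)
E
```

```text
t 13.483 p [ 0.4287 -0.1783  0.1771] q [ 0.5852 -0.5804  0.3968 -0.4039] F [ 0.31 -0.45 -0.11] T [0.01 0.02 0.01] w 0.695
[[ 0.359  0.012  0.933]
 [-0.933 -0.     0.359]
 [ 0.004 -1.     0.011]] [-0.396  0.332 -0.538  0.689  0.005  0.808]
tool move [ 1.34235829e-03 -8.68015370e-07 -6.02464399e-04]
```

View pics/w19.png

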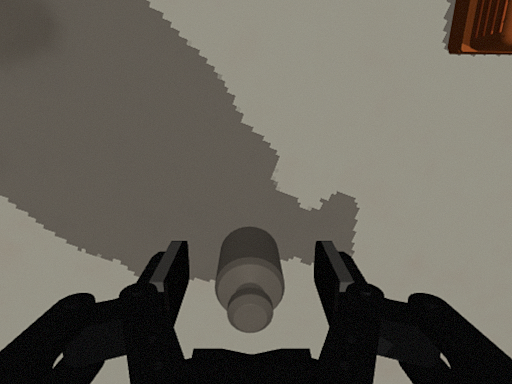

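Centred; close gradually.

Request:
{"name": "play_rows", "arguments": {
  "commands": [
    [[0, 0, 0, 0, 0.0], [0.1, 0, 0, 0, 0.0], [0, 0, 0, 0, 0.2], [0, 0, 0, 0, 0.4], [0, 0, 0, 0, 0.7], [0, 0, 0, 0, 0.7], [0, 0, 0, 0, 0.7]]
  ],
  "grip_force": 30
}}

```text
t: 14.12
eef_pos: [0.4302, -0.1795, 0.1798]
ee_rot: [0.586, -0.58, 0.396, -0.405]
wrist_force: [0.1, -0.2, -2.2]
gripper_width: 0.323
```

```bash
python3 - <<'E'
from h import *
s=st(); c,im,d=shot('wrist','w20')
E
```

```text
t 14.117 p [ 0.4302 -0.1795  0.1798] q [ 0.5855 -0.5803  0.3955 -0.4049] F [ 0.09 -0.21 -2.24] T [-0.01  0.04 -0.07] w 0.323
[[ 0.359  0.015  0.933]
 [-0.933 -0.001  0.359]
 [ 0.007 -1.     0.014]] [-0.397  0.33  -0.533  0.694  0.005  0.807]
```

View pics/w20.png

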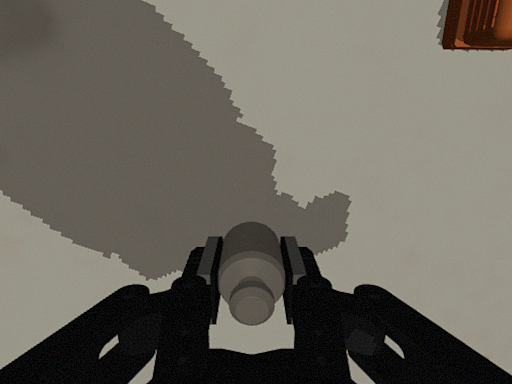

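Request:
{"name": "play_rows", "arguments": {
  "commands": [
    [[0, -1.5, 0, 0, 0.7], [0, -3.0, 0, 0, 0.7], [0, -3.0, 0, 0, 0.7], [0, -3.0, 0, 0, 0.7], [0, -2.0, 0, 0, 0.7], [0, 0, 0, 0, 0.7]]
  ]
}}

```text
t: 14.67
eef_pos: [0.4269, -0.1788, 0.3079]
ee_rot: [0.585, -0.581, 0.398, -0.403]
wrist_force: [0.2, -0.8, -1.8]
gripper_width: 0.321
```

Request:
{"name": "play_rows", "arguments": {
  "commands": [
    [[-2.0, 0, 1.6, 0, 0.7], [-2.9, 0, 2.3, 0, 0.7], [-2.9, 0, 2.3, 0, 0.7], [-2.9, 0, 2.3, 0, 0.7], [-2.9, 0, 2.3, 0, 0.7], [-2.9, 0, 2.3, 0, 0.7], [-2.9, 0, 2.3, 0, 0.7], [-2.0, 0, 1.6, 0, 0.7]]
  ]
}}

```text
t: 15.33
eef_pos: [0.5108, 0.0878, 0.3044]
ee_rot: [0.582, -0.579, 0.401, -0.407]
wrist_force: [1.1, -0.5, -1.9]
gripper_width: 0.321
```

Request:
{"name": "play_rows", "arguments": {
  "commands": [
    [[-0.5, 0, 0.4, 0, 0.7], [0, 0, 0, 0, 0.7], [0, 0, 0, 0, 0.7]]
  ]
}}

```text
t: 15.58
eef_pos: [0.5134, 0.0992, 0.3009]
ee_rot: [0.583, -0.581, 0.4, -0.403]
wrist_force: [-0.5, -0.7, -1.8]
gripper_width: 0.325
```

```bash
python3 - <<'E'
from h import *
s=st(); c,im,d=shot('wrist','w21'); P=world(c,d); shot('scene','s21')
R_=RR(s['ee_rot']).as_matrix()
T=np.array([.5196,.1048]); e=np.array(s['eef_pos'])+(s['eef_pos'][2]-.065)*R_[:,1]; dlt=np.r_[T-e[:2],0]; print('tool move',R_.T@dlt)
E
```

```text
t 15.583 p [0.5134 0.0992 0.3009] q [ 0.5828 -0.5812  0.3997 -0.4034] F [-0.47 -0.75 -1.8 ] T [-0.06  0.06  0.03] w 0.325
[[ 0.355  0.006  0.935]
 [-0.935 -0.001  0.355]
 [ 0.003 -1.     0.005]] [ 0.192  0.289 -0.219  1.058 -0.002  1.399]
tool move [-3.70743752e-03  2.05958184e-05  6.66145562e-03]
```

View pics/w21.png

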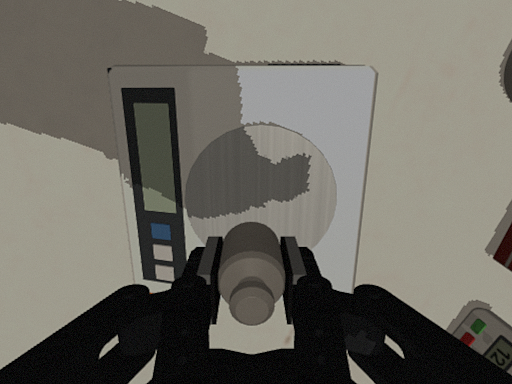

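View pics/s21.png

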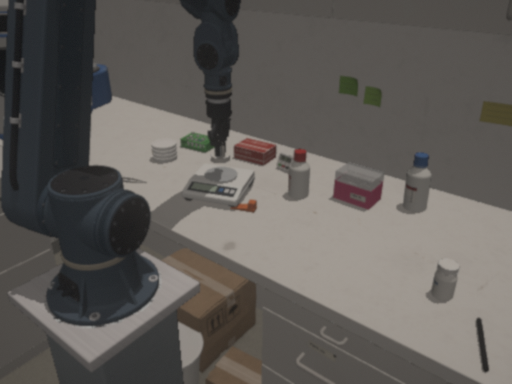

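Request:
{"name": "play_rows", "arguments": {
  "commands": [
    [[-0.4, 1.0, 0.7, 0, 0.7], [0, 1.5, 0, 0, 0.7], [0, 1.2, 0, 0, 0.7], [0, 0.6, 0, 0, 0.7], [0, 0.3, 0, 0, 0.7]]
  ]
}}

```text
t: 16.1
eef_pos: [0.5194, 0.1001, 0.2527]
ee_rot: [0.581, -0.579, 0.402, -0.407]
wrist_force: [0.3, 0.5, -2.3]
gripper_width: 0.325
```

```bash
python3 - <<'E'
from h import *
s=st(); c,im,d=shot('wrist','w22'); P=world(c,d)
R_=RR(s['ee_rot']).as_matrix()
T=np.array([.5196,.1048]); e=np.array(s['eef_pos'])+(s['eef_pos'][2]-.065)*R_[:,1]; dlt=np.r_[T-e[:2],0]; print('tool move',R_.T@dlt)
q=P.reshape(-1,3); m=(q[:,2]>.0545)&(q[:,2]<.066)&(abs(q[:,0]-.52)<.08)&(abs(q[:,1]-.1)<.09)
print(m.sum(),cv2.minEnclosingCircle((q[m][:,:2]*1000).astype(np.float32)))
E
```

```text
t 16.1 p [0.5194 0.1001 0.2527] q [ 0.5813 -0.5787  0.4018 -0.4072] F [ 0.35  0.46 -2.31] T [ 0.   -0.02 -0.02] w 0.325
[[ 0.346  0.008  0.938]
 [-0.938 -0.001  0.346]
 [ 0.004 -1.     0.007]] [ 0.191  0.338 -0.282  0.942 -0.003  1.409]
tool move [-5.10769377e-03 -1.79785742e-05  4.58206909e-04]
18217 ((519.5020751953125, 104.88040161132812), 52.62874984741211)
```

View pics/w22.png

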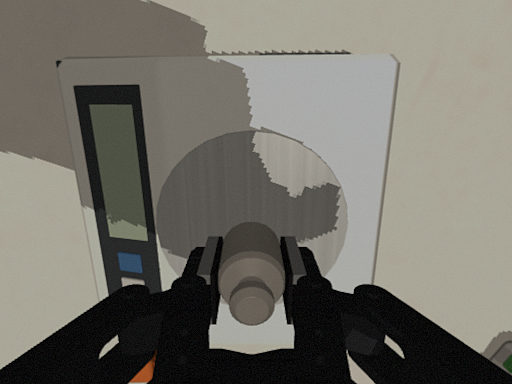

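Request:
{"name": "play_rows", "arguments": {
  "commands": [
    [[-0.4, 0.3, 0.05, 0, 0.7], [-0.1, 0.3, 0, 0, 0.7], [0, 0.2, 0, 0, 0.7]]
  ]
}}

```text
t: 16.4
eef_pos: [0.5184, 0.1046, 0.2445]
ee_rot: [0.581, -0.578, 0.402, -0.408]
wrist_force: [0.2, -0.8, -2.6]
gripper_width: 0.32
```

Request:
{"name": "play_rows", "arguments": {
  "commands": [
    [[0, 0.15, 0, 0, 0.7]]
  ]
}}

```text
t: 16.48
eef_pos: [0.5185, 0.1047, 0.2431]
ee_rot: [0.581, -0.578, 0.402, -0.408]
wrist_force: [-0.2, 0.0, -1.0]
gripper_width: 0.32
```

Request:
{"name": "play_rows", "arguments": {
  "commands": [
    [[0, 0.1, 0, 0, 0.7]]
  ]
}}

```text
t: 16.57
eef_pos: [0.5185, 0.1048, 0.2421]
ee_rot: [0.581, -0.578, 0.402, -0.408]
wrist_force: [0.7, -0.2, -1.6]
gripper_width: 0.322
```

```bash
python3 - <<'E'
from h import *
s=st()
R_=RR(s['ee_rot']).as_matrix()
T=np.array([.5196,.1048]); e=np.array(s['eef_pos'])+(s['eef_pos'][2]-.065)*R_[:,1]; dlt=np.r_[T-e[:2],0]; print('tool move',R_.T@dlt)
E
```

```text
t 16.567 p [0.5185 0.1048 0.2421] q [ 0.5813 -0.5781  0.402  -0.4079] F [ 0.69 -0.17 -1.65] T [ 0.04 -0.01  0.07] w 0.322
[[ 0.344  0.009  0.939]
 [-0.939 -0.001  0.344]
 [ 0.004 -1.     0.008]] [ 0.2    0.348 -0.299  0.915 -0.003  1.42 ]
tool move [-3.80927110e-04 -5.61880810e-06 -4.74250542e-04]
```

Request:
{"name": "play_rows", "arguments": {
  "commands": [
    [[0, 0.1, 0, 0, 0.7]]
  ]
}}

```text
t: 16.65
eef_pos: [0.5186, 0.1049, 0.2413]
ee_rot: [0.581, -0.578, 0.402, -0.408]
wrist_force: [-1.0, 0.2, -2.5]
gripper_width: 0.323
```

Request:
{"name": "play_rows", "arguments": {
  "commands": [
    [[0, 0.08, 0, 0, 0.7]]
  ]
}}

```text
t: 16.73
eef_pos: [0.5187, 0.105, 0.2405]
ee_rot: [0.582, -0.578, 0.402, -0.408]
wrist_force: [-0.4, 0.2, -1.3]
gripper_width: 0.321
```

Request:
{"name": "play_rows", "arguments": {
  "commands": [
    [[0, 0.06, 0, 0, 0.7]]
  ]
}}

```text
t: 16.82
eef_pos: [0.5187, 0.105, 0.24]
ee_rot: [0.582, -0.578, 0.402, -0.408]
wrist_force: [-0.4, 0.2, -2.6]
gripper_width: 0.323
```

Request:
{"name": "play_rows", "arguments": {
  "commands": [
    [[0, 0.06, 0, 0, 0.7]]
  ]
}}

```text
t: 16.9
eef_pos: [0.5188, 0.105, 0.2394]
ee_rot: [0.582, -0.578, 0.402, -0.408]
wrist_force: [-0.5, 0.2, -2.1]
gripper_width: 0.323
```

Request:
{"name": "play_rows", "arguments": {
  "commands": [
    [[0, 0.06, 0, 0, 0.7]]
  ]
}}

```text
t: 16.98
eef_pos: [0.5188, 0.105, 0.2389]
ee_rot: [0.582, -0.578, 0.401, -0.408]
wrist_force: [0.1, -0.6, 1.2]
gripper_width: 0.325
```

Request:
{"name": "play_rows", "arguments": {
  "commands": [
    [[0, 0.06, 0, 0, 0.7]]
  ]
}}

```text
t: 17.07
eef_pos: [0.5188, 0.105, 0.2387]
ee_rot: [0.582, -0.578, 0.401, -0.408]
wrist_force: [-4.2, -1.1, 10.9]
gripper_width: 0.324
```

Request:
{"name": "play_rows", "arguments": {
  "commands": [
    [[0, -0.03, 0, 0, 0.7]]
  ]
}}

```text
t: 17.15
eef_pos: [0.5188, 0.105, 0.2392]
ee_rot: [0.582, -0.578, 0.401, -0.408]
wrist_force: [0.1, -0.0, -1.7]
gripper_width: 0.321
```

Request:
{"name": "play_rows", "arguments": {
  "commands": [
    [[0, 0, 0, 0, 0.7]]
  ]
}}

```text
t: 17.23
eef_pos: [0.5189, 0.105, 0.2394]
ee_rot: [0.582, -0.578, 0.401, -0.408]
wrist_force: [0.4, -0.3, -2.0]
gripper_width: 0.322
```

Request:
{"name": "play_rows", "arguments": {
  "commands": [
    [[0, 0.05, 0, 0, 0.7]]
  ]
}}

```text
t: 17.32
eef_pos: [0.5189, 0.105, 0.2389]
ee_rot: [0.582, -0.578, 0.401, -0.408]
wrist_force: [0.3, -0.1, -2.1]
gripper_width: 0.322
```

Request:
{"name": "play_rows", "arguments": {
  "commands": [
    [[0, 0, 0, 0, 0.7]]
  ]
}}

```text
t: 17.4
eef_pos: [0.5189, 0.105, 0.2389]
ee_rot: [0.582, -0.578, 0.401, -0.408]
wrist_force: [-0.7, -0.5, -0.7]
gripper_width: 0.32
```

Request:
{"name": "play_rows", "arguments": {
  "commands": [
    [[0, 0, 0, 0, 0.33], [0, 0, 0, 0, 0.28], [0, 0, 0, 0, 0.2], [0, 0, 0, 0, 0.1], [0, 0, 0, 0, 0.0], [0, 0, 0, 0, -0.1], [0, 0, 0, 0, -0.2]]
  ]
}}

```text
t: 17.98
eef_pos: [0.5194, 0.1051, 0.2391]
ee_rot: [0.582, -0.577, 0.401, -0.409]
wrist_force: [-0.5, 0.4, 0.6]
gripper_width: 0.605
```

```bash
python3 - <<'E'
from h import *
s=st(); c,im,d=shot('wrist','w23')
E
```

```text
t 17.983 p [0.5194 0.1051 0.2391] q [ 0.5823 -0.5772  0.4009 -0.4087] F [-0.5   0.37  0.57] T [-0.05 -0.   -0.03] w 0.605
[[ 0.344  0.013  0.939]
 [-0.939 -0.001  0.345]
 [ 0.005 -1.     0.012]] [ 0.2    0.351 -0.303  0.904 -0.003  1.419]
```

View pics/w23.png

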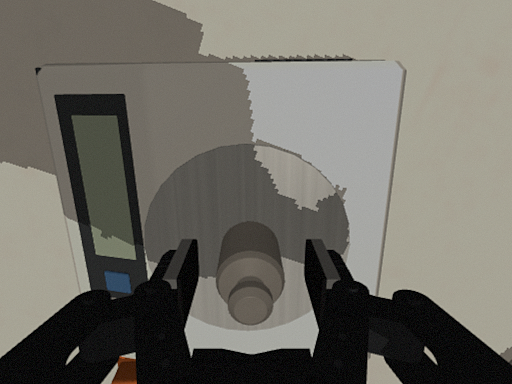

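Weight stands free. Lift straight up and check everything.

Request:
{"name": "play_rows", "arguments": {
  "commands": [
    [[0, -0.8, 0, 0, -0.2], [0, -2.0, 0, 0, -0.2], [0, -3.0, 0, 0, -0.2], [0, -4.0, 0, 0, -0.2], [0, -4.0, 0, 0, -0.2], [1.5, -3.0, 0, 0, -0.2], [3.0, 0, 0, 0, -0.2], [3.0, 0, 0, 0, -0.2]]
  ]
}}

```text
t: 18.7
eef_pos: [0.5405, 0.0366, 0.419]
ee_rot: [0.583, -0.579, 0.399, -0.406]
wrist_force: [0.7, -0.8, -0.2]
gripper_width: 0.603
```

Request:
{"name": "play_rows", "arguments": {
  "commands": [
    [[2.5, 0, 0, 0, -0.2], [2.0, 0, 0, 0, -0.2], [0, 0, 0, 0, -0.2], [0, 0, 0, 0, -0.2]]
  ]
}}

```text
t: 19.03
eef_pos: [0.5576, -0.0116, 0.4242]
ee_rot: [0.584, -0.577, 0.398, -0.409]
wrist_force: [0.7, 0.8, -0.2]
gripper_width: 0.602
```

```bash
python3 bal.py w24; python3 - <<'E'
from h import *
P=np.load('pics/w24.npz')['P']; q=P.reshape(-1,3)
m=(q[:,2]>.0545)&(q[:,2]<.064)&(abs(q[:,0]-.52)<.08)&(abs(q[:,1]-.1)<.09); print('pan',cv2.minEnclosingCircle((q[m][:,:2]*1000).astype(np.float32)))
p=q[(q[:,2]>.075)&(q[:,2]<.13)&(abs(q[:,0]-.52)<.05)&(abs(q[:,1]-.105)<.05)]; print('weight',len(p),(p.min(0)+p.max(0))/2,p.max(0)); t=p[p[:,2]>.102]; print('knob',t.mean(0))
im=np.load('pics/w24.npz')['im'];hsv=cv2.cvtColor(im,cv2.COLOR_RGB2HSV)
m=(hsv[...,0]<20)&(hsv[...,1]>150)&(hsv[...,2]>60); p=P[m]; p=p[(p[:,2]>.024)&(p[:,2]<.036)&(p[:,1]<.03)]; print('heel',(p.min(0)+p.max(0))/2,len(p))
P=np.load('pics/w16.npz')['P'];im=np.load('pics/w16.npz')['im'];hsv=cv2.cvtColor(im,cv2.COLOR_RGB2HSV)
m=(hsv[...,0]<20)&(hsv[...,1]>150)&(hsv[...,2]>60); p=P[m]; p=p[(p[:,2]>.024)&(p[:,2]<.036)&(p[:,1]<.03)]; print('heel before',(p.min(0)+p.max(0))/2,len(p))
shot('scene','s24'); c,im,d=shot('top','t24')
im=np.load('pics/s24.npz')['im']; cv2.imwrite('pics/s24c.png',cv2.resize(im[120:240,140:300,::-1],None,fx=4.8,fy=4.8,interpolation=cv2.INTER_CUBIC))
E
```

```text
t 19.033 p [ 0.5576 -0.0116  0.4242] q [ 0.5835 -0.5772  0.3983 -0.4095] F [ 0.67  0.84 -0.17] T [ 0.01  0.   -0.06] w 0.602
[[ 0.347  0.018  0.938]
 [-0.938 -0.002  0.347]
 [ 0.008 -1.     0.016]] [-2.100e-02  2.810e-01  9.500e-02  1.367e+00 -1.000e-03  1.195e+00]
flatR 2227 slope x 0.0052 y -0.0052 z 0.0499 rms 0.0006
flatall 4307 slope x 0.0051 y 0.0039 z 0.0500 rms 0.0007
pan 5605 slope x 0.0052 y 0.0047 z 0.0586 rms 0.0007
bench 110884 slope x -0.0012 y -0.0014 z -0.0007 rms 0.0007
pan ((519.55419921875, 104.70431518554688), 52.40321731567383)
weight 1044 [0.52091966 0.10468724 0.09246906] [0.53534859 0.11904477 0.10977827]
knob [0.52103234 0.10418005 0.10732088]
heel [ 0.48294955 -0.03565991  0.0276344 ] 371
heel before [ 0.48364599 -0.04766076  0.02790236] 401
```

View pics/w24.png

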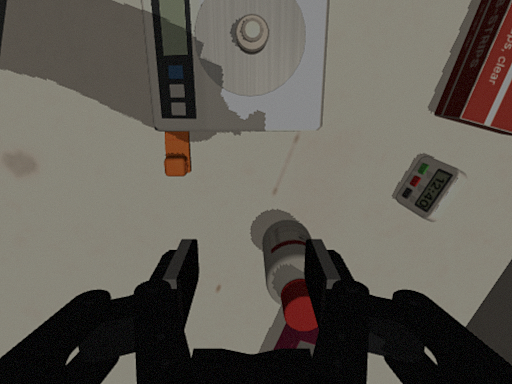

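View pics/s24c.png

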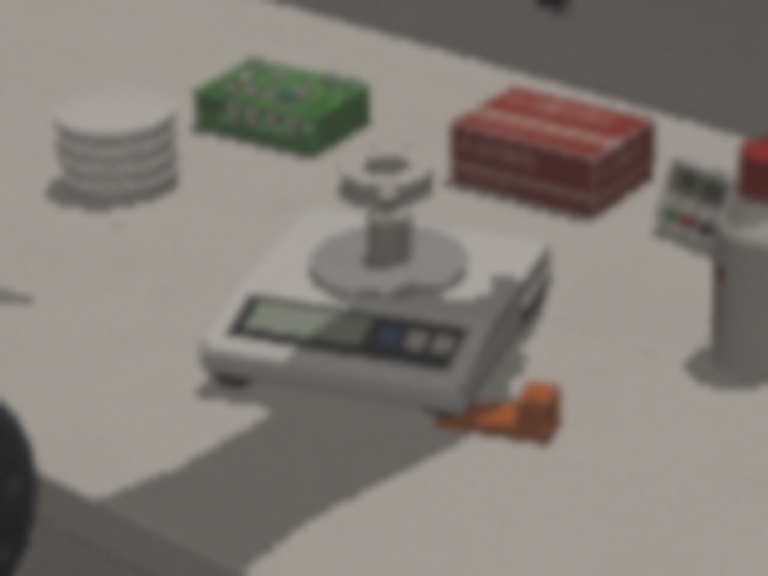

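```bash
python3 - <<'E'
from h import *
for n in ('w16','w24'):
  z=np.load(f'pics/{n}.npz'); P=z['P'];hsv=cv2.cvtColor(z['im'],cv2.COLOR_RGB2HSV)
  m=(hsv[...,0]<20)&(hsv[...,1]>130)&(hsv[...,2]>60); m[230:]=0; p=P[m]; h=p[(p[:,2]>.026)&(p[:,2]<.034)]; print(n,'heel',np.median(h,0),len(h)); r=cv2.minAreaRect((p[(p[:,2]>-.01)&(p[:,2]<.04)][:,:2]*1000).astype(np.float32)); print(r)
a=np.load('pics/top0.npz');b=np.load('pics/t24.npz')
d=np.abs(a['im'].astype(int)-b['im']).sum(2)
for nm,(u0,u1,v0,v1) in dict(petri=(105,142,162,202),ethanol=(275,302,138,172),forceps=(120,162,228,252)).items():
  print(nm,d[v0:v1,u0:u1].mean(), np.median(b['P'][v0:v1,u0:u1,2]-a['P'][v0:v1,u0:u1,2]))
cv2.imwrite('pics/t24c.png',cv2.resize(b['im'][130:260,90:330,::-1],None,fx=3.3,fy=3.3))
E
```

```text
w16 heel [ 0.48340701 -0.04715686  0.02890306] 397
((478.0755310058594, -33.24031448364258), (27.673810958862305, 52.89847946166992), 21.320781707763672)
w24 heel [ 0.4842612  -0.04760798  0.02899996] 369
((610.1336669921875, 4.6595306396484375), (309.73974609375, 51.2662353515625), 16.404232025146484)
petri 32.377702702702706 3.902074538153499e-06
ethanol 135.38779956427015 0.7359072606332484
forceps 32.679563492063494 -6.75017356658314e-05
```

View pics/t24c.png

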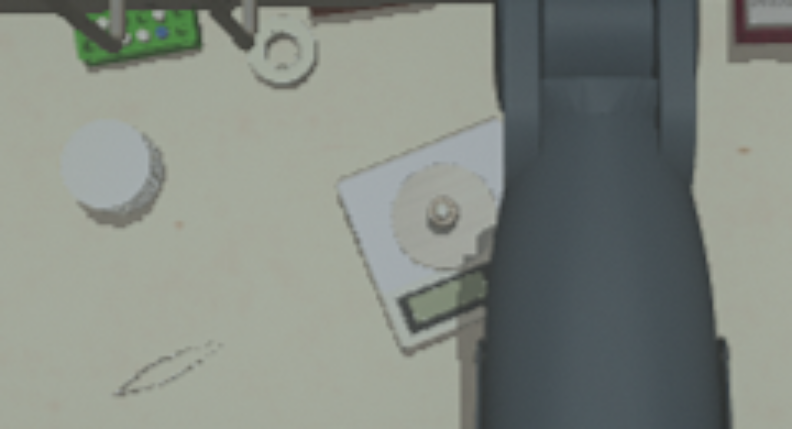

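```bash
python3 -c "
from h import *
print(arm.close_job())"
```

```text
the job is handed in; nothing more can be done
None
```

I slid the wedge thin end first under the short foot and stopped when it bit. I then let go of it, stood the check weight on the pan, and handed the job in at about 19 s of the 67 s allowed.

- **Bite:** The push was about 4 N while the corner rose, then climbed to about 7.5 N. A further nudge of about 0.6 mm moved the wedge only 0.1 to 0.3 mm. The push readings include some finger drag and are noisy by about 0.5 N.
- **Wedge and balance afterwards:** The wedge stayed put when released. The pan centre did not shift when the weight was placed, and the wedge's entry moved the front panel by under 1 mm just after the tip entered. After that I tracked only the pan centre.
- **Weight:** The camera shows it upright, about 1.5 mm from the pan's middle. While feeling for contact I pressed about 11 N on the pan for a moment, then backed off to near zero before releasing.
- **Bystanders:** The petri dishes and tweezers are unchanged. The bottle was hidden from the top camera at the end; in the wrist view it was standing, and the arm never came near it.

**Level check that disagreed:** The camera still shows a tilt of about 0.006 rad on each axis, down from about 0.025. That is about 0.9 mm at the corner. It fits a back left foot about 0.9 mm too long touching down early, which is the top of the stated range, so I trusted the bite and did not push further. I could not see that foot to confirm it. The camera also put the wedge tip about 7.7 mm past the foot, where the arm's position said 5.0 mm.

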